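# Hang the dip basket level on the drain hook

### The arm

A 7-joint arm with a two-finger parallel gripper is mounted at the origin on the work surface. World frame = base frame: x ahead of the robot, y to its left, z up, the work surface at z = 0. Lengths are in m, angles in rad, forces in N, time in s.
With the tool pointing down it reaches from about 0.4 to 0.85 m from the base axis. Payload 10.4 kg.
Tool frame: the origin (TCP) lies midway between the tips of the shut fingers; the grasp point (between the pads) lies 19 mm behind it; z points along the fingers, y is the direction in which the jaws open and shut (so a half turn about z gives the same grasp; the last joint's range is limited). The gripper opens to 87 mm and grips with 3 to 60 N. Pads are 19 mm wide; open, the fingers measure 117 mm over their backs; the gripper's body (75 mm by 190 mm) begins 51 mm behind the grasp point.
Start: joints at [-1.176, 0.332, -0.065, 1.46, 0.022, 1.35, -0.088], TCP at [0.254, 0.571, 0.223] pointing down, gripper open.
Joint ranges: [-2.6, 2.6], [-0.5, 2.12], [-1.47, 1.34], [0.16, 2.42], [-1.27, 4.41], [0.06, 2.06], [-2.6, 2.6]. Speed limits (rad/s): [2.22, 2.22, 2.79, 2.79, 3.14, 3.14, 3.14].

### API

Orientations are given as a unit quaternion [x, y, z, w].
In Python, from bench import r gives the robot as it stands.
- The arm moves only by the tool step_arm, never from a script. Its argument "increments" is a list of rows, each a list of 2 entries, a list of its own where there are three numbers: the shift along the tool's x, y, z in m, then the turn, a rotation vector about the tool's x, y, z in rad. A call has 1 to 5 rows; each row is the pose to reach, as a shift and turn from the pose measured when the call began, along the tool's axes at that moment; what a row does not reach only later rows make up. A row lasts 1/10 s, in which the tool goes at most 50 mm and 8.59 degrees, less where a joint would pass 70% of its speed; a pose out of reach is approached as far as the arm can. A call with a gripper value outside its range is refused whole. "hand" is the closure, from -1 (fully open) to 1 (shut), so that 0 is half open, set as the call begins (left out, the last holds). The fingers move at their own pace and stop on an object; "grip_force" is the grip in N (left out, the last holds). Time passes only in rows, so rows that repeat a pose let the fingers close. It gives the time, the measured TCP pose, the force and the opening at its end, in the units of the state.
- r.read_state(): the state, without advancing time (a new reading comes with each control period).
- r.camera(name): name is "scene" or "top" or "wrist"; returns a dict with "pixels" (420x560x3 uint8, blue, green, red), "camera_matrix" (3x3 intrinsics, pixels), "extrinsics" (4x4, takes a point from camera to world coordinates). Camera axes: x right, y up, looking along -z (the intrinsics and any distortion apply to the point x, -y, -z); pixel columns grow to the right and rows downward; lengths in m; the calibration is good to about 2 mm. A picture is of the moment at which its call begins. There is no depth.
- r.close_job(): hands the job in, once; it reports no verdict.
The state is a dict: "time": time; "joint_positions": joint angles; "joint_vel": joint speeds; "joint_torque": joint torques, N m; "ee_pos": TCP position; "eef_rot": TCP orientation; "ft_force": force on the tool from outside, world axes, zero at the start; "torque": the same for the moment, N m; "width": finger opening in m.
Only numpy, scipy, OpenCV 4.12 (cv2) and the standard library are available. Lean on these libraries where they do the work, as an engineer would, in place of code of your own. Each camera call takes 0.05 s, during which the arm holds its last target.

### The job

Pick up the wire dip basket by its green bar and hang it by that bar in the yellow hook of the drain stand, at its balance point, so that it hangs level. One of the two housings in it is much heavier than the other and you cannot see which, so feel for the balance, ease the weight on to the hook without forcing it, and let go only so gently that the basket neither drops nor swings. Keep both housings in the basket and leave the other things on the bench alone.

Things in the scene. Friction and masses are not known exactly. Their poses are not given: they have to be found in the camera images.
- basket_bar (a point): Middle of the wire dip basket's green carrying bar: flat steel, 8 mm thick (x), 16 mm high, 235 mm long (y); x across the bar, y along it, z up. The basket's underside is 148 mm below this point. A strap at each end (y = +-115 mm) carries the bar, leaving a window 92 mm high and 227 mm wide between bar and basket rim.
- basket: The wire basket, 120 (x) by 240 (y) by 48 mm high without the bar; origin at the middle of its underside, axes as for the bar. A divider at y = 0 makes two compartments, one housing in each. With contents 0.5 to 0.9 kg. Its balance point along y is hidden, 10 to 35 mm from the middle, towards either end; across the bar (x) it is within 4 mm of the middle.
- housing_a_center (a point): Centre of one of the two black bearing housings standing mouth down in the basket (70 mm flange, 43 mm high; this point is 21 mm above its underside). One housing still has its steel bearing inside and is much heavier than the other; they look alike and either may be the heavy one.
- housing_b_center (a point): Centre of the other, like-looking housing, see above.
- stand: Drain stand, fixed to the bench: grey drip tray 250 (x) by 260 (y) mm with a 22 mm high rim, and a yellow 10 mm round rod that rises as a post at x = +112 mm and at the top comes back towards -x as an open hook. Origin on the bench in the middle of the tray, right below the hook's seat; x points from hook to post, z up.
- hook_seat (a point): Top of the hook's seat, where the bar's underside rests, 211 mm above the bench; axes as the stand. Seat level from x = -10 to +14 mm. The upturned tip at x = -26 mm ends 22 mm above the seat; towards the post the rod climbs to 26 mm above it at x = +44 mm. The bar goes in over the tip towards +x, then down. The rod is rigid; nothing is above it.
- race: Bystander: loose steel bearing ring, 72 mm across, 24 mm high, origin at the middle of its underside.
- block: Bystander: loose wooden block, 130 by 45 by 38 mm, origin at the middle of its underside.
- jar: Bystander: loose white plastic jar, 64 mm across, 100 mm high, origin at the middle of its underside.
There are look-alikes about, which are no part of the job. Leave any blue or purple look-alike of the part that bears housing_a_center alone.

How it is judged:
On the way, in this order (a step that is already met when the one before it is completed fails the run):
1. the basket is lifted clear of the bench (height (world z) of basket_bar above 0.17 m), for 0.2 s.
2. the bar is in the hook and the hook carries the weight while the fingers still hold the bar (x of hook_seat in the frame of basket_bar between -0.016 and 0.016 m and z of hook_seat in the frame of basket_bar between -0.014 and -0.004 m and y of hook_seat in the frame of basket_bar between -0.08 and 0.08 m and contact force between basket and stand above 3 N and contact force between the fingers and basket above 1 N), for 0.2 s.
At the end, for the whole second after the job is handed in: The basket hangs by its green bar in the seat of the hook (seat within 16 mm across the bar), level within 0.08 rad, let go and still (under 0.03 m/s and 0.2 rad/s), with both housings in it (x of hook_seat in the frame of basket_bar between -0.016 and 0.016 m and z of hook_seat in the frame of basket_bar between -0.014 and -0.004 m and y of hook_seat in the frame of basket_bar between -0.08 and 0.08 m and x of housing_a_center in the frame of basket_bar between -0.06 and 0.06 m and y of housing_a_center in the frame of basket_bar between -0.12 and 0.12 m and z of housing_a_center in the frame of basket_bar between -0.14 and -0.095 m and x of housing_b_center in the frame of basket_bar between -0.06 and 0.06 m and y of housing_b_center in the frame of basket_bar between -0.12 and 0.12 m and z of housing_b_center in the frame of basket_bar between -0.14 and -0.095 m and contact force between basket and stand above 3 N and angle between basket_bar's own z axis and vertical below 0.08 rad and linear speed of basket below 0.03 m/s and angular speed of basket below 0.2 rad/s and contact force between the fingers and basket below 0.05 N); the robot touches nothing.
It fails at once if the basket presses on the stand with more than 22 N (contact force between basket and stand above 22 N).
It fails at once if the basket swings at more than 0.8 rad/s while it hangs on the hook (contact force between basket and stand above 0.5 N and height (world z) of basket_bar above 0.2 m and angular speed of basket above 0.8 rad/s).
It fails at once if a housing comes out of the basket (not (x of housing_a_center in the frame of basket_bar between -0.06 and 0.06 m and y of housing_a_center in the frame of basket_bar between -0.12 and 0.12 m and z of housing_a_center in the frame of basket_bar between -0.14 and -0.095 m and x of housing_b_center in the frame of basket_bar between -0.06 and 0.06 m and y of housing_b_center in the frame of basket_bar between -0.12 and 0.12 m and z of housing_b_center in the frame of basket_bar between -0.14 and -0.095 m)).
It fails at once if the ring, the block or the jar is moved more than 15 mm (distance of any of race, block, jar from where it was at the start of the episode above 0.015 m).
It also fails if it takes over 72 s, if anything falls off the work surface, if the arm or the gripper's body presses on something with over 40 N, if the wrist force passes 120 N, or if a joint passes its speed limit or range.

## Working session

There is one attempt and no reset: what is moved stays moved. The work goes in short steps, Python scripts to look and compute and a tool call to move; the robot and the scene stay as the last step left them, time stands still between calls to the robot, and variables do not carry over. Pictures are saved under pics/ and viewed, and the job is handed in when it is done.

Besides the shell and the picture viewer there is one more tool, called after "Request:" as a command line: name --argument value ..., lists and objects as JSON in quotes. step_arm: Moves the arm, as the interface text tells. Its arguments: {"type":"object","properties":{"increments":{"type":"array"},"hand":{"type":"number"},"grip_force":{"type":"number"}},"required":["increments"]}

```bash
ls; mkdir -p pics; python3 - <<'E'
from bench import r
import cv2
s=r.read_state()
for k,v in s.items(): print(k,v)
for n in ["scene","top","wrist"]:
    c=r.camera(n); cv2.imwrite(f"pics/{n}0.png",c["pixels"]); print(n,c["camera_matrix"],c["extrinsics"])
E
```

```text
pics
time 0.0
joint_positions [-1.17557874  0.3328823  -0.06469217  1.46091148  0.02159803  1.34994915
 -0.08848139]
joint_vel [ 1.70783515e-04 -7.20934968e-04  9.95812852e-04  7.64954664e-04
 -5.25025916e-04  3.11254883e-04 -9.69634818e-05]
joint_torque [ 1.11917957e-04 -6.23257184e+01  2.49044312e-02 -3.89904642e+01
 -6.12307666e-02  3.95988591e-02  1.28397865e-04]
ee_pos [0.25345492 0.57087251 0.22176168]
eef_rot [ 2.07377260e-01  9.78260775e-01 -7.17984131e-04 -1.16945208e-04]
ft_force [-0.73334032 -0.0034357  -0.35788362]
torque [-0.02304689  0.02627928  0.0585595 ]
width 0.08711317841197269
scene [[392.47670377   0.         279.6599741 ]
 [  0.         392.47670377 198.80948709]
 [  0.           0.           1.        ]] [[-0.78937434 -0.52942639  0.31079873  0.82083465]
 [ 0.61382203 -0.67196647  0.41434717  0.28589246]
 [-0.01052001  0.51785013  0.85540667  0.7655627 ]
 [ 0.          0.          0.          1.        ]]
top [[401.83385391   0.         279.09203274]
 [  0.         401.83385391 211.60868635]
 [  0.           0.           1.        ]] [[ 4.70391174e-03  9.95822960e-01 -9.11839096e-02  4.88030930e-01]
 [-9.99988577e-01  4.60699452e-03 -1.27332868e-03 -1.53858525e-02]
 [-8.47926166e-04  9.11888576e-02  9.95833256e-01  1.04148881e+00]
 [ 0.00000000e+00  0.00000000e+00  0.00000000e+00  1.00000000e+00]]
wrist [[329.9414649    0.         282.42446175]
 [  0.         329.9414649  212.0654432 ]
 [  0.           0.           1.        ]] [[ 4.05952243e-01 -8.80497420e-01 -2.44800061e-01  1.86541285e-01]
 [ 9.13894283e-01  3.91079981e-01  1.08874642e-01  6.01316796e-01]
 [-1.27438678e-04 -2.67919281e-01  9.63441354e-01  3.83320788e-01]
 [ 0.00000000e+00  0.00000000e+00  0.00000000e+00  1.00000000e+00]]
```

View pics/scene0.png

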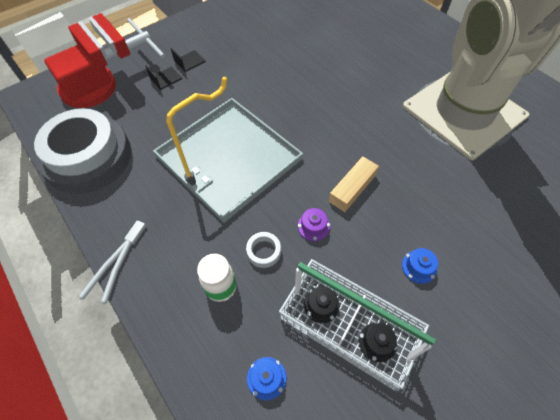

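View pics/top0.png

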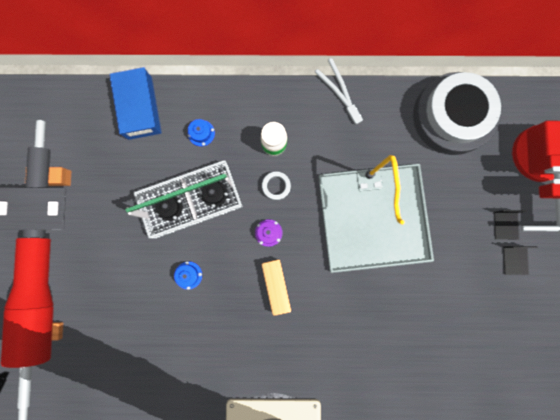

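View pics/wrist0.png

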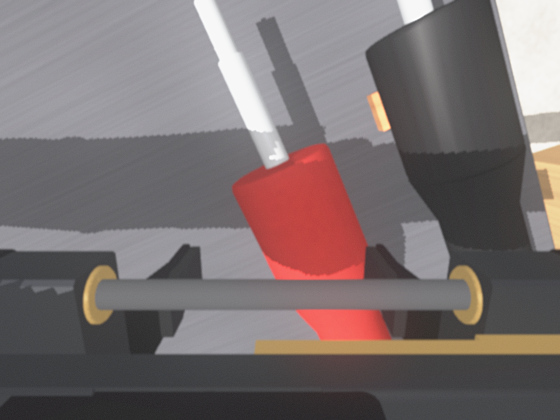

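The basket is the only wire one, with black housings at scene (322,303) and (380,340). The blue and purple housings stand apart from it. The hook's open tip is at top (402,221) and its post base at about (370,175). Next I measure the bar, tray and hook.

```bash
cat > h.py <<'E'
import numpy as np, cv2
from bench import r
class Cam:
    def __init__(s,name):
        c=r.camera(name); s.im=c["pixels"]; s.K=np.array(c["camera_matrix"]); s.E=np.array(c["extrinsics"])
        s.hsv=cv2.cvtColor(s.im,cv2.COLOR_BGR2HSV)
        F=np.diag([1,-1,-1,1.]); W=np.linalg.inv(s.E@F); s.P=s.K@W[:3]
    def ray(s,p):
        d=np.linalg.inv(s.K)@np.array([p[0],p[1],1.]); d=s.E[:3,:3]@(d*[1,-1,-1]); return s.E[:3,3],d
    def plane(s,p,z):
        o,d=s.ray(p); return o+d*(z-o[2])/d[2]
    def proj(s,X):
        q=s.P@np.append(X,1); return q[:2]/q[2]
def tri(a,pa,b,pb):
    X=cv2.triangulatePoints(a.P,b.P,np.array(pa,float).reshape(2,1),np.array(pb,float).reshape(2,1)); return (X[:3]/X[3]).ravel()
def green(c): return cv2.inRange(c.hsv,(65,100,30),(90,255,200))
def yellow(c): return cv2.inRange(c.hsv,(20,150,90),(32,255,255))
E
python3 - <<'E'
from h import *
for n in ["scene","top"]:
    c=Cam(n)
    for nm,m in (("green",green(c)),("yellow",yellow(c))):
        k,l,st,ce=cv2.connectedComponentsWithStats(m)
        for i in range(1,k):
            if st[i,4]>25:
                pts=np.argwhere(l==i)[:,::-1].astype(np.float32)
                print(n,nm,st[i],ce[i].round(1),np.round(cv2.boxPoints(cv2.minAreaRect(pts)),1).tolist())
    crop={"scene":(140,60,330,230),"top":(310,140,450,280)}[n]
    x0,y0,x1,y1=crop
    cv2.imwrite(f"pics/{n}_stand.png",cv2.resize(c.im[y0:y1,x0:x1],None,fx=4,fy=4,interpolation=cv2.INTER_CUBIC)[:600,:800])
    x0,y0,x1,y1={"scene":(270,250,450,390),"top":(115,150,255,250)}[n]
    cv2.imwrite(f"pics/{n}_bask.png",cv2.resize(c.im[y0:y1,x0:x1],None,fx=4,fy=4,interpolation=cv2.INTER_CUBIC)[:600,:800])
E
```

```text
scene green [299 263 136  81 784] [366.7 303.6] [[297.29998779296875, 267.0], [300.1000061035156, 262.0], [434.79998779296875, 339.6000061035156], [431.8999938964844, 344.6000061035156]]
scene green [205 278  31  21 171] [222.6 292.3] [[204.60000610351562, 291.20001220703125], [234.0, 278.0], [239.60000610351562, 290.5], [210.3000030517578, 303.70001220703125]]
scene yellow [167  77  60  99 535] [189.8 115.2] [[149.0, 159.60000610351562], [188.39999389648438, 62.20000076293945], [228.10000610351562, 78.30000305175781], [188.6999969482422, 175.6999969482422]]
top green [262 146  24   8  47] [273.2 150.8] [[262.0, 146.0], [285.0, 146.0], [285.0, 153.0], [262.0, 153.0]]
top green [126 175 100  37 423] [176.8 192.6] [[125.4000015258789, 208.39999389648438], [224.10000610351562, 173.3000030517578], [225.6999969482422, 178.0], [127.0999984741211, 213.10000610351562]]
top yellow [370 155  33  69 351] [392.  181.4] [[367.20001220703125, 168.3000030517578], [392.5, 153.5], [425.20001220703125, 209.5], [399.8999938964844, 224.1999969482422]]
```

View pics/scene_stand.png

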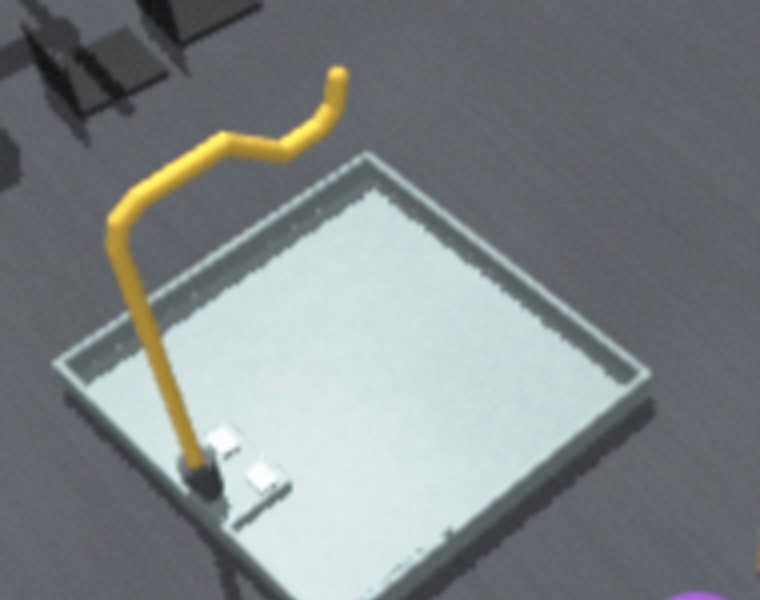

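View pics/top_stand.png

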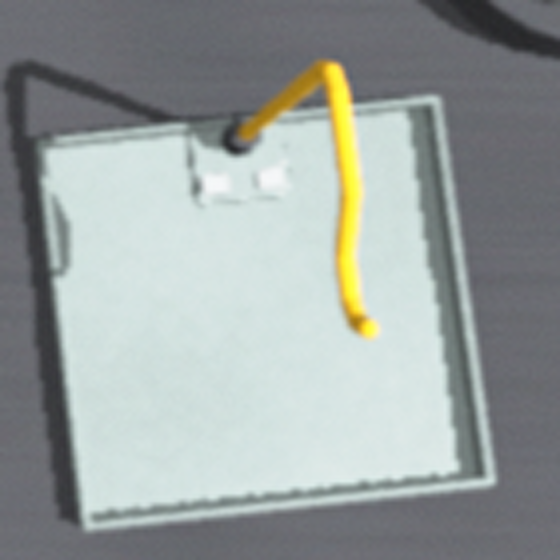

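View pics/scene_bask.png

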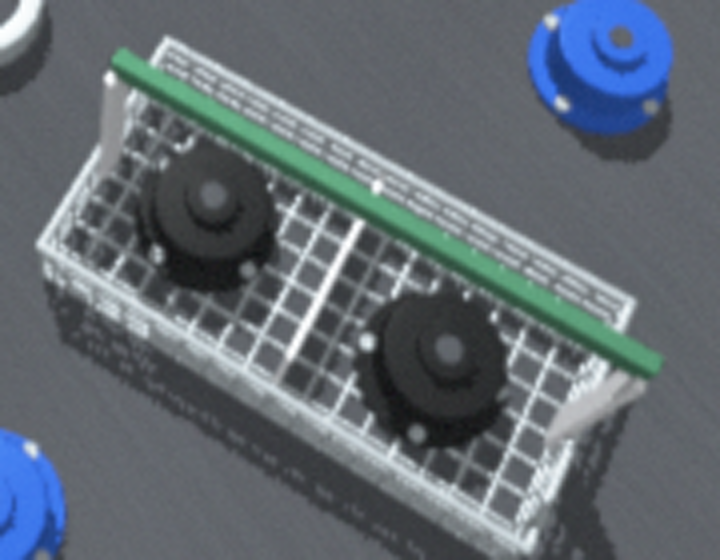

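View pics/top_bask.png

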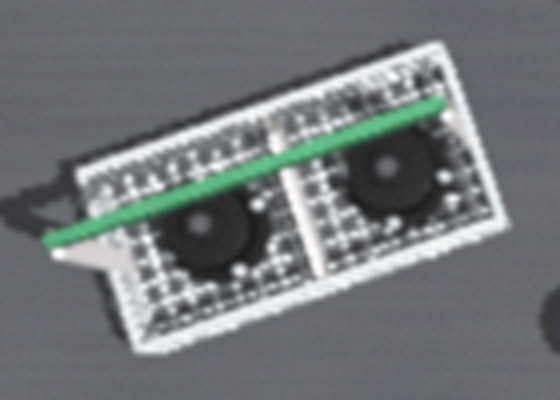

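```bash
python3 - <<'E'
from h import *
np.set_printoptions(precision=4,suppress=True)
S=Cam("scene");T=Cam("top")
a=tri(S,(298.7,264.5),T,(224.9,175.6)); b=tri(S,(433.3,342.1),T,(126.3,210.8))
print("bar ends",a,b,(a+b)/2,np.linalg.norm(a-b),"ang",np.degrees(np.arctan2(b[1]-a[1],b[0]-a[0])))
# top alone at z .156
a2=T.plane((224.9,175.6),.156);b2=T.plane((126.3,210.8),.156);print("top@.156",a2,b2,(a2+b2)/2,np.linalg.norm(a2-b2),np.degrees(np.arctan2(b2[1]-a2[1],b2[0]-a2[0])))
for n,p,q in [("tip",(338,70),(370,328)),("x-10",(318,125),(352,300)),("x14",(285,150),(346,250)),("x44",(225,140),(352,187)),("post",(115,220),(330,68))]:
    print(n,tri(S,(140+p[0]/4,60+p[1]/4),T,(310+q[0]/4,140+q[1]/4)))
# tray rim corners in top crop
C=[T.plane((310+u/4,140+v/4),.022) for u,v in [(42,140),(440,98),(494,484),(86,528)]]
D=[S.plane((140+u/4,60+v/4),.022) for u,v in [(368,153),(650,375),(57,363)]]
print(np.array(C),np.mean(C,0));print(np.array(D),(D[1]+D[2])/2)
for i,j in [(0,1),(3,2),(0,3),(1,2)]: v=C[j]-C[i];print(np.degrees(np.arctan2(v[1],v[0])),np.linalg.norm(v))
# bystanders rough
for n,p,z in [("jar",(274,131),.1),("ring",(276,185),.024),("purple",(269,232),.04),("block",(276,287),.038),("blue1",(201,131),.04),("blue2",(187,275),.04),("red",(540,150),.1),("bowl",(465,105),.08)]: print(n,T.plane(p,z))
E
```

```text
bar ends [0.6505 0.108  0.1492] [0.5699 0.3276 0.1478] [0.6102 0.2178 0.1485] 0.23391944138747311 ang 110.16294795671328
top@.156 [0.6492 0.107  0.156 ] [0.5693 0.324  0.156 ] [0.6093 0.2155 0.156 ] 0.23121956372470237 110.21405624514676
tip [ 0.5411 -0.2632  0.2292]
x-10 [ 0.5576 -0.2621  0.2037]
x14 [ 0.5821 -0.2578  0.2053]
x44 [ 0.6119 -0.2542  0.2323]
post [ 0.6758 -0.247   0.2261]
[[ 0.6763 -0.12    0.022 ]
 [ 0.7049 -0.3763  0.022 ]
 [ 0.4583 -0.4035  0.022 ]
 [ 0.4296 -0.1465  0.022 ]] [ 0.5673 -0.2616  0.022 ]
[[ 0.4595 -0.3954  0.022 ]
 [ 0.4311 -0.1396  0.022 ]
 [ 0.7045 -0.3673  0.022 ]] [ 0.5678 -0.2534  0.022 ]
-83.64535718867553 0.25785783731082607
-83.63726779975096 0.2586500971957075
-173.87356917333312 0.24812408494424446
-173.690630827617 0.24808567629568795
jar [ 0.7682 -0.0011  0.1   ]
ring [ 0.6495 -0.0059  0.024 ]
purple [0.5286 0.0108 0.04  ]
block [ 0.3932 -0.0074  0.038 ]
blue1 [0.7852 0.186  0.04  ]
blue2 [0.4216 0.2124 0.04  ]
red [ 0.7247 -0.6357  0.1   ]
bowl [ 0.8417 -0.4705  0.08  ]
```

```bash
cat >> h.py <<'E'
from scipy.spatial.transform import Rotation as Ro
np.set_printoptions(precision=4,suppress=True)
def goal(pos,yang):
    """tool down, tool y at world angle yang (deg) ; print shift and rotvec in the tool frame"""
    s=r.read_state(); R0=Ro.from_quat(s["eef_rot"]); t=np.radians(yang)
    y=np.array([np.cos(t),np.sin(t),0]); z=np.array([0,0,-1.]); x=np.cross(y,z)
    R1=Ro.from_matrix(np.c_[x,y,z])
    print("t",s["time"],"pos",s["ee_pos"],"yang",np.degrees(np.arctan2(*R0.as_matrix()[1::-1,1])),"shift",R0.inv().apply(np.array(pos)-s["ee_pos"]),"turn",(R0.inv()*R1).as_rotvec())
E
python3 - <<'E'
from h import *
goal((.3,.5,.32),50); goal((.61,.2165,.26),20.2)
E
```

```text
t 0.35 pos [0.2535 0.5712 0.2224] yang 66.06466421629277 shift [-0.0713 -0.0462 -0.0976] turn [-0.0003  0.      0.2804]
t 0.35 pos [0.2535 0.5712 0.2224] yang 66.06466421629277 shift [-0.4697 -0.1796 -0.0376] turn [-0.0003  0.0001  0.8005]
```

Request:
step_arm --increments '[[[0,0,-0.05],[0,0,0]],[[0,0,-0.1],[0,0,0]]]' --hand -1

```text
time: 0.55
ee_pos: [0.2533, 0.5703, 0.3224]
eef_rot: [0.207, 0.978, -0.002, -0.0]
ft_force: [0.3, 1.1, 1.5]
width: 0.0872
```

```bash
python3 - <<'E'
from h import *
goal((.61,.2165,.26),20.2)
E
```

```text
t 0.55 pos [0.2533 0.5703 0.3224] yang 66.06287341960162 shift [-0.4696 -0.1784  0.0631] turn [-0.0034  0.0017  0.8005]
```

Request:
step_arm --increments '[[[-0.047,-0.018,0],[0,0,0.08]],[[-0.094,-0.036,0],[0,0,0.16]],[[-0.141,-0.054,0],[0,0,0.24]],[[-0.188,-0.072,0],[0,0,0.32]],[[-0.235,-0.09,0],[0,0,0.4]]]'

```text
time: 1.05
ee_pos: [0.4312, 0.3925, 0.323]
eef_rot: [0.399, 0.917, -0.002, 0.0]
ft_force: [0.2, 1.0, -0.4]
width: 0.0871
```

```bash
python3 - <<'E'
from h import *
goal((.61,.2165,.26),20.2)
E
```

```text
t 1.05 pos [0.4312 0.3925 0.323 ] yang 42.95978411122376 shift [-0.2505  0.0111  0.0634] turn [-0.0024  0.002   0.3972]
```

Request:
step_arm --increments '[[[-0.05,0.002,0],[0,0,0.08]],[[-0.1,0.004,0],[0,0,0.16]],[[-0.15,0.007,0.01],[0,0,0.24]],[[-0.2,0.009,0.03],[0,0,0.32]],[[-0.25,0.011,0.06],[-0.002,0.002,0.397]]]'

```text
time: 1.55
ee_pos: [0.6021, 0.2245, 0.2715]
eef_rot: [0.574, 0.819, 0.001, 0.001]
ft_force: [0.6, 0.2, -0.9]
width: 0.087
```

```bash
python3 - <<'E'
from h import *
goal((.61,.2165,.129),20.2)
for n in ("wrist","scene","top"):
    W=Cam(n); cv2.imwrite(f"pics/{n}1.png",W.im); print(W.proj((.61,.2165,.156)))
    m=green(W); pts=np.argwhere(m>0)[:,::-1].astype(np.float32); print(len(pts), cv2.fitLine(pts,cv2.DIST_HUBER,0,.01,.01).ravel() if len(pts) else 0)
E
```

```text
t 1.55 pos [0.6021 0.2245 0.2715] yang 20.00216311130983 shift [-0.0102  0.0044  0.1425] turn [ 0.0022  0.0001 -0.0035]
[287.1144 219.9133]
0 0
[362.6842 299.1504]
509 [  0.9753   0.221  344.0574 313.3871]
[175.3699 192.8125]
293 [  0.9234  -0.3838 206.2699 181.242 ]
```

View pics/wrist1.png

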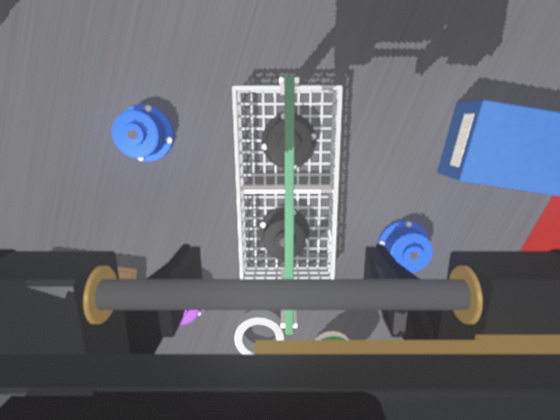

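View pics/top1.png

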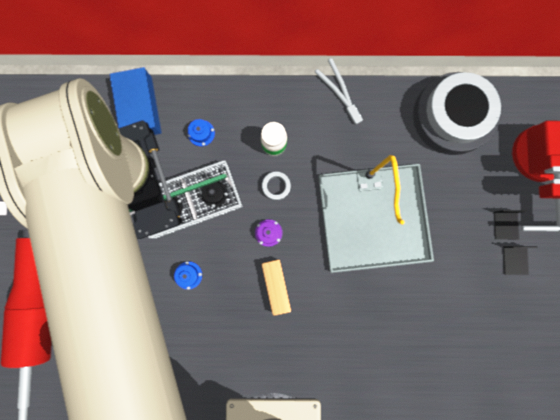

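Wrist view: the green bar runs straight up and down the picture from (289,76) to (288,333), above two black housings. It lines up with the jaws. I check the middle with this view.

```bash
python3 - <<'E'
from h import *
W=Cam("wrist")
m=cv2.inRange(W.hsv,(60,60,40),(90,255,255)); m[:,:270]=0; m[:,310:]=0
p=np.argwhere(m>0)[:,::-1]; print(p.min(0),p.max(0), [p[np.abs(p[:,1]-k)<2][:,0].mean() for k in (90,150,250,325)])
a=W.plane((289.5,75),.156); b=W.plane((288.5,334),.156); print(a,b,(a+b)/2,np.linalg.norm(a-b),np.degrees(np.arctan2(*(a-b)[1::-1])))
E
```

```text
[287  73] [296 333] [np.float64(291.68), np.float64(292.0), np.float64(291.3448275862069), np.float64(291.5)]
[0.5698 0.3252 0.156 ] [0.6488 0.1074 0.156 ] [0.6093 0.2163 0.156 ] 0.23167570049739486 109.94423435282276
```

Request:
step_arm --increments '[[[-0.01,0.004,0.035],[0.002,0,0]],[[-0.01,0.004,0.07],[0.002,0,0]],[[-0.01,0.004,0.105],[0.002,0,0]],[[-0.01,0.004,0.14],[0.002,0,0]],[[-0.01,0.004,0.142],[0.002,0,0]]]'

```text
time: 2.25
ee_pos: [0.6043, 0.218, 0.1242]
eef_rot: [0.572, 0.821, -0.004, -0.003]
ft_force: [-1.3, -0.0, -0.6]
width: 0.0869
```

```bash
python3 - <<'E'
from h import *
goal((.6095,.2163,.129),20.)
s=r.read_state(); print(s["ft_force"],s["torque"])
for n in ("wrist","scene"):
    W=Cam(n); cv2.imwrite(f"pics/{n}2.png",W.im)
E
```

```text
t 2.25 pos [0.6043 0.218  0.1242] yang 20.285147597520304 shift [-0.0034  0.0042 -0.0049] turn [-0.0105  0.      0.005 ]
[-1.2937 -0.0067 -0.5615] [-0.0333  0.0638  0.0037]
```

View pics/wrist2.png

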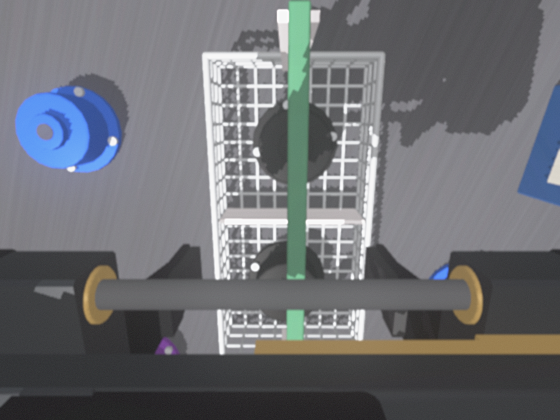

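View pics/scene2.png

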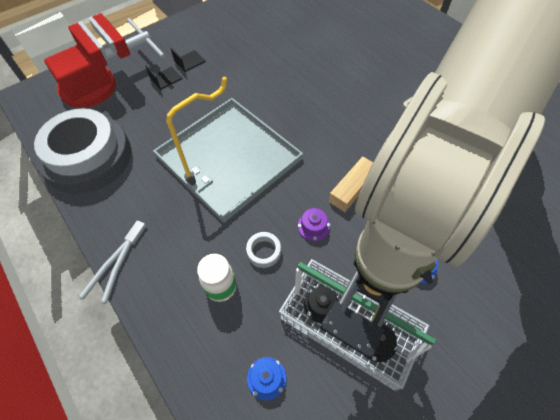

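The bar is between the fingers, about 4 mm off centre (column 297). I correct that, then close.

Request:
step_arm --increments '[[[-0.003,0.004,-0.004],[-0.01,0,0.005]],[[-0.003,0.004,-0.004],[-0.01,0,0.005]],[[-0.003,0.004,-0.004],[-0.01,0,0.005]]]'

```text
time: 2.65
ee_pos: [0.6128, 0.2171, 0.1349]
eef_rot: [0.574, 0.819, 0.004, 0.002]
ft_force: [0.1, 0.7, 0.3]
width: 0.0872
```

```bash
python3 - <<'E'
from h import *
goal((.6095,.2163,.129),20.)
s=r.read_state(); print(s["ft_force"],s["torque"])
E
```

```text
t 2.65 pos [0.6128 0.2171 0.1349] yang 19.929590309964127 shift [ 0.0004 -0.0034  0.0059] turn [ 0.009  -0.0004 -0.0012]
[0.0551 0.6566 0.2695] [ 0.0184  0.0372 -0.0174]
```

Request:
step_arm --increments '[[[0,0,0],[0,0,0]],[[0,0,0],[0,0,0]],[[0,0,0],[0,0,0]],[[0,0,0],[0,0,0]],[[0,0,0],[0,0,0]]]' --hand 1 --grip_force 40

```text
time: 3.15
ee_pos: [0.6127, 0.2171, 0.1348]
eef_rot: [0.574, 0.819, 0.004, 0.002]
ft_force: [-0.4, -0.9, -0.6]
width: 0.0546
```

Request:
step_arm --increments '[[[0,0,0],[0,0,0]],[[0,0,0],[0,0,0]],[[0,0,0],[0,0,0]]]'

```text
time: 3.45
ee_pos: [0.6127, 0.2171, 0.1348]
eef_rot: [0.574, 0.819, 0.004, 0.002]
ft_force: [0.2, 1.0, 0.1]
width: 0.0311
```

```bash
python3 - <<'E'
from h import *
goal((.6095,.2163,.129),20.)
s=r.read_state(); print(s["ft_force"],s["torque"],s["width"])
E
```

```text
t 3.45 pos [0.6127 0.2171 0.1348] yang 19.93108024007764 shift [ 0.0003 -0.0034  0.0058] turn [ 0.0087 -0.0004 -0.0012]
[0.2349 1.0118 0.1315] [-0.0395  0.0725  0.0398] 0.03109202966243156
```

Request:
step_arm --increments '[[[0,-0.003,0.005],[0.008,0,0]],[[0,-0.003,0.005],[0.008,0,0]],[[0,-0.003,0.005],[0.008,0,0]],[[0,-0.003,0.005],[0.008,0,0]],[[0,-0.003,0.005],[0.008,0,0]]]'

```text
time: 3.95
ee_pos: [0.6098, 0.2162, 0.1294]
eef_rot: [0.574, 0.819, 0.0, -0.0]
ft_force: [1.2, 0.2, -4.0]
width: 0.0074
```

Request:
step_arm --increments '[[[0,0,0],[0,0,0]],[[0,0,0],[0,0,0]],[[0,0,0],[0,0,0]]]'

```text
time: 4.25
ee_pos: [0.6098, 0.2162, 0.1294]
eef_rot: [0.574, 0.819, 0.0, -0.0]
ft_force: [2.2, 0.1, -2.7]
width: 0.0078
```

```bash
cat >> h.py <<'E'
def ft():
    s=r.read_state(); R0=Ro.from_quat(s["eef_rot"])
    print("t %.2f w %.4f"%(s["time"],s["width"]),"pos",s["ee_pos"],"F",np.array(s["ft_force"]),"M",np.array(s["torque"]),"toolF",R0.inv().apply(s["ft_force"]),"toolM",R0.inv().apply(s["torque"]))
E
python3 - <<'E'
from h import *
goal((.6095,.2163,.129),20.)
ft();ft()
E
```

```text
t 4.25 pos [0.6098 0.2162 0.1294] yang 19.946123155834645 shift [ 0.0002 -0.0002  0.0004] turn [ 0.0003 -0.0004 -0.0009]
t 4.25 w 0.0078 pos [0.6098 0.2162 0.1294] F [ 2.1883  0.0976 -2.7124] M [ 0.0866 -0.3174  0.1694] toolF [-0.6557  2.0895  2.7128] toolM [-0.3279 -0.0268 -0.1695]
t 4.25 w 0.0078 pos [0.6098 0.2162 0.1294] F [ 2.1883  0.0976 -2.7124] M [ 0.0866 -0.3174  0.1694] toolF [-0.6557  2.0895  2.7128] toolM [-0.3279 -0.0268 -0.1695]
```

Request:
step_arm --increments '[[[0,0,-0.004],[0,0,0]],[[0,0,-0.008],[0,0,0]],[[0,0,-0.012],[0,0,0]],[[0,0,-0.015],[0,0,0]],[[0,0,-0.015],[0,0,0]]]'

```text
time: 4.75
ee_pos: [0.61, 0.2162, 0.1449]
eef_rot: [0.574, 0.819, 0.001, 0.0]
ft_force: [-0.1, 0.6, -7.3]
width: 0.0077
```

Request:
step_arm --increments '[[[0,0,0],[0,0,0]],[[0,0,0],[0,0,0]],[[0,0,0],[0,0,0]],[[0,0,0],[0,0,0]]]'

```text
time: 5.15
ee_pos: [0.6099, 0.2161, 0.1448]
eef_rot: [0.574, 0.819, 0.0, 0.0]
ft_force: [0.4, 0.1, -6.9]
width: 0.0075
```

```bash
python3 - <<'E'
from h import *
ft()
for i in range(10):
    c=Cam("scene"); ft()   # 0.05 s each
cv2.imwrite("pics/scene3.png",c.im[200:420,200:500])
E
```

```text
t 5.15 w 0.0075 pos [0.6099 0.2161 0.1448] F [ 0.3587  0.0732 -6.8956] M [0.1354 0.0664 0.0224] toolF [-0.0564  0.3577  6.8958] toolM [ 0.0163  0.15   -0.0223]
t 5.20 w 0.0078 pos [0.6099 0.2162 0.1448] F [ 0.059   0.8118 -8.0206] M [0.1638 0.0577 0.0145] toolF [0.7394 0.3262 8.0211] toolM [-0.0016  0.1737 -0.0144]
t 5.25 w 0.0077 pos [0.61   0.2162 0.1448] F [ 0.0923 -0.4822 -7.5041] M [0.1464 0.0811 0.0675] toolF [-0.4883 -0.0837  7.5039] toolM [ 0.0263  0.1653 -0.0673]
t 5.30 w 0.0075 pos [0.6099 0.2162 0.1448] F [-0.3802  1.0655 -7.75  ] M [ 0.1316  0.1107 -0.0007] toolF [ 1.1276 -0.0003  7.7506] toolM [0.0591 0.1614 0.0009]
t 5.35 w 0.0077 pos [0.61   0.2162 0.1449] F [ 0.4409  0.1473 -7.365 ] M [ 0.1777  0.1013 -0.0179] toolF [-0.0154  0.4581  7.3654] toolM [0.0346 0.2015 0.0181]
t 5.40 w 0.0073 pos [0.61   0.2162 0.1449] F [-0.1661  0.3945 -8.3301] M [ 0.1231  0.0793 -0.0576] toolF [ 0.4242 -0.0292  8.3303] toolM [0.0326 0.1427 0.0578]
t 5.45 w 0.0075 pos [0.61   0.2162 0.1449] F [-0.4125  0.6182 -7.2761] M [0.0952 0.0501 0.0148] toolF [ 0.7184 -0.1836  7.2763] toolM [ 0.0147  0.1066 -0.0147]
t 5.50 w 0.0077 pos [0.61   0.2162 0.1449] F [-1.0628  0.4922 -7.8341] M [0.0831 0.0782 0.0212] toolF [ 0.8215 -0.8387  7.8337] toolM [ 0.0452  0.1048 -0.021 ]
t 5.55 w 0.0078 pos [0.61   0.2162 0.1449] F [ 0.5765 -0.0639 -6.9164] M [ 0.1361  0.0824 -0.0091] toolF [-0.2597  0.5137  6.9167] toolM [0.0311 0.156  0.0093]
t 5.60 w 0.0077 pos [0.61   0.2162 0.1449] F [ 1.0614  0.7176 -7.599 ] M [0.0808 0.0799 0.0246] toolF [0.3091 1.2354 7.6003] toolM [ 0.0476  0.1032 -0.0245]
t 5.65 w 0.0076 pos [0.61   0.2162 0.1449] F [-0.0573 -0.0922 -7.4014] M [0.116  0.0806 0.0117] toolF [-0.0706 -0.0927  7.4013] toolM [ 0.0362  0.1366 -0.0116]
```

View pics/scene3.png

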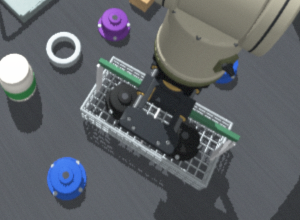

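The load is about 7.5 N and the moment about tool y is about +0.146 N·m. That puts the balance point about 19.5 mm from the middle towards tool −x, the end nearest the ring. I set the basket down and regrip 8.5 mm towards +x, so the hook can sit about 28 mm beside the fingers.

Request:
step_arm --increments '[[[0,0,0.004],[0,0,0]],[[0,0,0.008],[0,0,0]],[[0,0,0.012],[0,0,0]],[[0,0,0.0155],[0,0,0]],[[0,0,0.0155],[0,0,0]]]'

```text
time: 6.15
ee_pos: [0.6101, 0.2162, 0.1294]
eef_rot: [0.574, 0.819, 0.001, 0.0]
ft_force: [-0.3, -0.5, -7.0]
width: 0.0074
```

Request:
step_arm --increments '[[[0,0,0],[0,0,0]],[[0,0,0],[0,0,0]],[[0,0,0],[0,0,0]],[[0,0,0],[0,0,0]]]' --hand 0.4

```text
time: 6.55
ee_pos: [0.6104, 0.2163, 0.1299]
eef_rot: [0.574, 0.819, 0.001, 0.0]
ft_force: [1.2, 0.1, -0.2]
width: 0.0247
```

Request:
step_arm --increments '[[[0.0085,0,0],[0,0,0]],[[0.0085,0,0],[0,0,0]],[[0.0085,0,0],[0,0,0]],[[0.0085,0,0],[0,0,0]]]'

```text
time: 6.95
ee_pos: [0.6075, 0.2242, 0.1299]
eef_rot: [0.574, 0.819, 0.001, 0.0]
ft_force: [-0.0, -0.0, -0.8]
width: 0.026
```

```bash
python3 - <<'E'
from h import *
ft()
for i in range(9):
    c=Cam("wrist"); ft()   # 0.05 s each
cv2.imwrite("pics/wrist4.png",c.im)
goal((.6095,.2163,.129),20.)
E
```

```text
t 6.95 w 0.0260 pos [0.6075 0.2242 0.1299] F [-0.0373 -0.0419 -0.8151] M [-0.0846  0.0046 -0.0279] toolF [-0.0269 -0.0511  0.815 ] toolM [ 0.0332 -0.078   0.0277]
t 7.00 w 0.0262 pos [0.6076 0.2241 0.1299] F [ 0.025  -0.1987  0.7045] M [-0.0232  0.0076 -0.0116] toolF [-0.1951 -0.0428 -0.7047] toolM [ 0.015  -0.0192  0.0116]
t 7.05 w 0.0261 pos [0.6076 0.2241 0.1299] F [ 0.0122 -0.7364 -0.2429] M [-0.1294 -0.0084 -0.0419] toolF [-0.6965 -0.24    0.2423] toolM [ 0.0362 -0.1246  0.0417]
t 7.10 w 0.0258 pos [0.6076 0.2241 0.1299] F [-0.3199 -0.3717  0.2108] M [-0.0495  0.0089  0.0062] toolF [-0.2403 -0.427  -0.2118] toolM [ 0.0252 -0.0434 -0.0063]
t 7.15 w 0.0259 pos [0.6076 0.224  0.1299] F [ 0.0631 -0.7276  0.1292] M [-0.0872  0.0415  0.0473] toolF [-0.7055 -0.1884 -0.1298] toolM [ 0.0687 -0.0678 -0.0474]
t 7.20 w 0.0260 pos [0.6076 0.2241 0.1299] F [ 0.3075 -0.6412 -0.4233] M [-0.075   0.0484  0.0163] toolF [-0.7077  0.0697  0.4232] toolM [ 0.0711 -0.054  -0.0164]
t 7.25 w 0.0260 pos [0.6076 0.2241 0.1299] F [-0.7479  0.2158 -0.9987] M [-0.0891  0.0387 -0.0057] toolF [ 0.4575 -0.6316  0.9976] toolM [ 0.0668 -0.0706  0.0055]
t 7.30 w 0.0260 pos [0.6076 0.2242 0.1299] F [-0.1096 -0.3049 -1.2732] M [-0.0641  0.0316 -0.0217] toolF [-0.2496 -0.2096  1.2727] toolM [ 0.0515 -0.0496  0.0216]
t 7.35 w 0.0260 pos [0.6076 0.2242 0.1299] F [-0.185   0.3183  0.6484] M [-0.0335  0.0243 -0.0131] toolF [ 0.3626 -0.064  -0.6484] toolM [ 0.0342 -0.0232  0.013 ]
t 7.40 w 0.0259 pos [0.6075 0.2242 0.1299] F [-0.4272  0.0004 -0.2371] M [-0.089   0.0643  0.0062] toolF [ 0.146  -0.4019  0.2363] toolM [ 0.0908 -0.0618 -0.0063]
t 7.4 pos [0.6075 0.2242 0.1299] yang 19.941054562570717 shift [-0.0081 -0.0009  0.0009] turn [ 0.0021 -0.0004 -0.001 ]
```

View pics/wrist4.png

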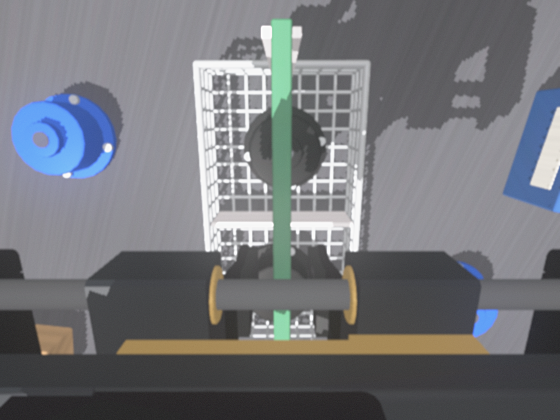

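The no-load bias is about −0.058 N·m in My and +0.05 in Mx, so the balance point is nearer 27 mm from the middle. I shift the grip back 5 mm, to +3.5 mm, and close harder.

Request:
step_arm --increments '[[[-0.005,0,0.001],[0.002,0,0]],[[-0.005,0,0.001],[0.002,0,0]],[[-0.005,0,0.001],[0.002,0,0]],[[-0.005,0,0.001],[0.002,0,0]]]'

```text
time: 7.8
ee_pos: [0.6093, 0.2195, 0.1289]
eef_rot: [0.574, 0.819, 0.0, -0.0]
ft_force: [0.4, 0.8, 1.0]
width: 0.0263
```

Request:
step_arm --increments '[[[0,0,0],[0,0,0]],[[0,0,0],[0,0,0]],[[0,0,0],[0,0,0]],[[0,0,0],[0,0,0]],[[0,0,0],[0,0,0]]]' --hand 1 --grip_force 60

```text
time: 8.3
ee_pos: [0.6091, 0.2196, 0.1288]
eef_rot: [0.574, 0.819, 0.0, -0.0]
ft_force: [-0.2, 0.2, -0.8]
width: 0.007
```

Request:
step_arm --increments '[[[0,0,-0.005],[0,0,0]],[[0,0,-0.01],[0,0,0]],[[0,0,-0.016],[0,0,0]],[[0,0,-0.022],[0,0,0]],[[0,0,-0.03],[0,0,0]]]'

```text
time: 8.8
ee_pos: [0.609, 0.2195, 0.1591]
eef_rot: [0.574, 0.819, -0.0, -0.0]
ft_force: [0.4, 0.3, -7.6]
width: 0.007
```

Request:
step_arm --increments '[[[0,0,0],[0,0,0]],[[0,0,0],[0,0,0]],[[0,0,0],[0,0,0]],[[0,0,0],[0,0,0]],[[0,0,0],[0,0,0]]]'

```text
time: 9.3
ee_pos: [0.6088, 0.2195, 0.1588]
eef_rot: [0.574, 0.819, -0.0, -0.001]
ft_force: [-0.4, 0.1, -8.4]
width: 0.0071
```

```bash
cat >> h.py <<'E'
def avg(n=16,cam="scene"):
    L=[]
    for i in range(n):
        c=Cam(cam); s=r.read_state(); R0=Ro.from_quat(s["eef_rot"])
        L.append(np.r_[R0.inv().apply(s["ft_force"]),R0.inv().apply(s["torque"])])
    L=np.array(L); print("t",s["time"],"w",s["width"],"pos",s["ee_pos"],"\navg F",L.mean(0)[:3],"M",L.mean(0)[3:],"sem",L.std(0)/n**.5); return c
E
python3 - <<'E'
from h import *
ft()
c=avg(); cv2.imwrite("pics/scene5.png",c.im)
c=Cam("wrist"); cv2.imwrite("pics/wrist5.png",c.im)
goal((.6095,.2163,.129),20.)
E
```

```text
t 9.30 w 0.0071 pos [0.6088 0.2195 0.1588] F [-0.3638  0.1123 -8.352 ] M [0.1548 0.0801 0.0288] toolF [ 0.2262 -0.2934  8.3525] toolM [ 0.0225  0.1728 -0.029 ]
t 10.1 w 0.007180694329181184 pos [0.609  0.2195 0.1592] 
avg F [ 0.1214 -0.0802  7.5277] M [0.0427 0.1834 0.0002] sem [0.1528 0.0924 0.1614 0.0083 0.0071 0.0059]
t 10.15 pos [0.609  0.2195 0.1591] yang 19.934000166456556 shift [-0.0032 -0.0006  0.0301] turn [-0.0007 -0.0005 -0.0012]
```

View pics/wrist5.png

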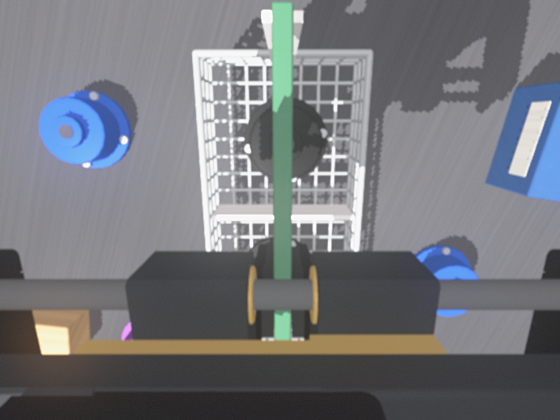

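View pics/scene5.png

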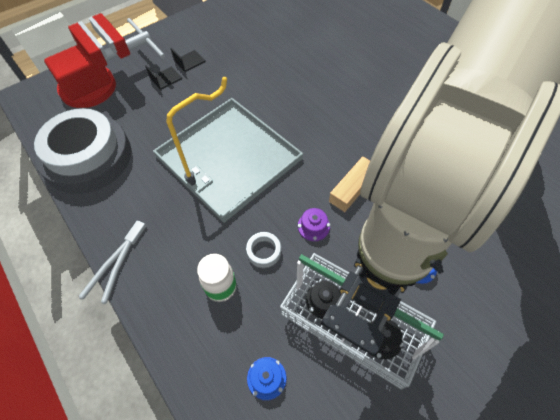

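Request:
step_arm --increments '[[[0,0,0.008],[0,0,0]],[[0,0,0.016],[0,0,0]],[[0,0,0.024],[0,0,0]],[[0,0,0.0305],[0,0,0]],[[0,0,0.0305],[0,0,0]]]'

```text
time: 10.65
ee_pos: [0.6091, 0.2198, 0.1289]
eef_rot: [0.574, 0.819, 0.0, -0.0]
ft_force: [-1.8, 1.2, -3.5]
width: 0.007
```

Request:
step_arm --increments '[[[0,0,0],[0,0,0]],[[0,0,0],[0,0,0]],[[0,0,0],[0,0,0]],[[0,0,0],[0,0,0]]]' --hand 0.5

```text
time: 11.05
ee_pos: [0.6094, 0.2198, 0.1292]
eef_rot: [0.574, 0.819, 0.0, -0.0]
ft_force: [-0.1, -0.3, -0.5]
width: 0.0211
```

```bash
python3 - <<'E'
from h import *
avg(12);avg(12)
goal((.6095,.2163,.129),20.)
E
```

```text
t 11.65 w 0.02192177432635455 pos [0.6091 0.2198 0.1288] 
avg F [-0.0171 -0.1051  0.1124] M [ 0.0351 -0.0618  0.0013] sem [0.1659 0.0811 0.1465 0.0083 0.0067 0.0104]
t 12.25 w 0.02178757678243064 pos [0.6091 0.2198 0.1289] 
avg F [-0.0964 -0.1059  0.1682] M [ 0.0628 -0.057   0.0099] sem [0.1341 0.1264 0.1855 0.0056 0.0092 0.0071]
t 12.25 pos [0.6091 0.2198 0.1289] yang 19.95163096150678 shift [-0.0034 -0.0008 -0.0001] turn [-0.     -0.0008 -0.0008]
```

Bias confirmed: My −0.059 on no load. The balance point is about 28.5 mm from the middle towards tool −x, about 32 mm from this grip. Now regrip, lift and carry.

Request:
step_arm --increments '[[[0,0,0],[0,0,0]],[[0,0,0],[0,0,0]],[[0,0,0],[0,0,0]],[[0,0,0],[0,0,0]],[[0,0,0],[0,0,0]]]' --hand 1 --grip_force 60

```text
time: 12.75
ee_pos: [0.6091, 0.2198, 0.1289]
eef_rot: [0.574, 0.819, 0.0, -0.0]
ft_force: [0.6, -0.5, -0.3]
width: 0.007
```

Request:
step_arm --increments '[[[0,0,-0.01],[0,0,0]],[[0,0,-0.03],[0,0,0]],[[0,0,-0.055],[0,0,0]],[[0,0,-0.08],[0,0,0]],[[0,0,-0.1],[0,0,0]]]'

```text
time: 13.25
ee_pos: [0.6087, 0.2196, 0.23]
eef_rot: [0.574, 0.819, -0.0, -0.001]
ft_force: [0.2, 0.5, -8.0]
width: 0.0074
```

Request:
step_arm --increments '[[[0,0,-0.01],[0,0,0]],[[0,0,-0.02],[0,0,0]],[[0,0,-0.03],[0,0,0]],[[0,0,-0.03],[0,0,0]],[[0,0,-0.03],[0,0,0]]]'

```text
time: 13.75
ee_pos: [0.6086, 0.2196, 0.2594]
eef_rot: [0.574, 0.819, -0.0, -0.001]
ft_force: [-0.5, 1.5, -8.2]
width: 0.007
```

```bash
python3 - <<'E'
from h import *
c=avg(6); cv2.imwrite("pics/scene6.png",c.im)
goal((.5645,-.2264,.256),6.3)
E
```

```text
t 14.05 w 0.00678808963809645 pos [0.6086 0.2196 0.2596] 
avg F [-0.25   -0.3941  7.6343] M [0.0366 0.1709 0.0049] sem [0.1628 0.1649 0.1523 0.0328 0.0054 0.0096]
t 14.05 pos [0.6086 0.2196 0.2596] yang 19.948069986983235 shift [-0.4042 -0.1936  0.0035] turn [-0.0016 -0.0007  0.2382]
```

View pics/scene6.png

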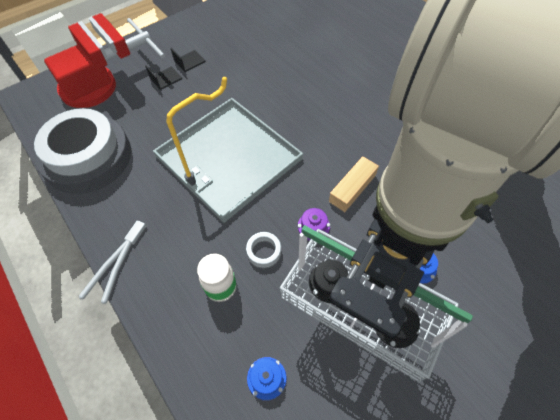

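The end straps would strike the hook on a straight path along the bar. So I approach from stand −x, 100 mm out, and then move in towards +x.

```bash
python3 - <<'E'
from h import *
goal((.465,-.237,.256),6.3)
E
```

```text
t 14.05 pos [0.6086 0.2196 0.2596] yang 19.948069986983235 shift [-0.3802 -0.2907  0.0037] turn [-0.0016 -0.0007  0.2382]
```

Request:
step_arm --increments '[[[-0.008,-0.006,0],[0,0,0]],[[-0.024,-0.018,0],[0,0,0]],[[-0.044,-0.034,0],[0,0,0]],[[-0.068,-0.052,0],[0,0,0]],[[-0.092,-0.07,0],[0,0,0]]]'

```text
time: 14.55
ee_pos: [0.5735, 0.1073, 0.2596]
eef_rot: [0.574, 0.819, -0.0, -0.001]
ft_force: [0.6, -0.4, -6.7]
width: 0.0076
```

Request:
step_arm --increments '[[[-0.024,-0.018,0],[0,0,0]],[[-0.048,-0.037,0],[0,0,0]],[[-0.072,-0.055,0],[0,0,0]],[[-0.096,-0.073,0],[0,0,0]],[[-0.12,-0.092,0],[0,0,0]]]'

```text
time: 15.05
ee_pos: [0.5269, -0.0388, 0.2597]
eef_rot: [0.574, 0.819, -0.0, -0.001]
ft_force: [0.5, -0.6, -7.3]
width: 0.0075
```

```bash
python3 - <<'E'
from h import *
goal((.465,-.237,.256),6.3)
E
```

```text
t 15.05 pos [ 0.5269 -0.0388  0.2597] yang 19.882850932379114 shift [-0.1653 -0.1256  0.0038] turn [-0.0014 -0.0006  0.2371]
```

Request:
step_arm --increments '[[[-0.024,-0.018,0],[0,0,0.03]],[[-0.048,-0.036,0],[0,0,0.07]],[[-0.072,-0.054,0],[0,0,0.11]],[[-0.096,-0.072,0],[0,0,0.15]],[[-0.118,-0.09,0],[0,0,0.19]]]'

```text
time: 15.55
ee_pos: [0.4815, -0.1827, 0.2598]
eef_rot: [0.651, 0.759, -0.0, -0.001]
ft_force: [1.0, -0.2, -7.6]
width: 0.007
```

```bash
python3 - <<'E'
from h import *
goal((.465,-.237,.256),6.3)
E
```

```text
t 15.55 pos [ 0.4815 -0.1827  0.2598] yang 8.78915770734297 shift [-0.0512 -0.0246  0.0038] turn [-0.0012 -0.0004  0.0434]
```

Request:
step_arm --increments '[[[-0.02,-0.01,0],[0,0,0.02]],[[-0.037,-0.018,0],[0,0,0.043]],[[-0.047,-0.023,0],[0,0,0.043]],[[-0.051,-0.025,0],[0,0,0.043]],[[-0.051,-0.025,0],[0,0,0.043]]]'

```text
time: 16.05
ee_pos: [0.4648, -0.2367, 0.2597]
eef_rot: [0.667, 0.745, -0.0, -0.001]
ft_force: [-0.1, -0.1, -7.1]
width: 0.0074
```

```bash
python3 - <<'E'
from h import *
for i in range(4): c=Cam("scene")
goal((.465,-.237,.256),6.3)
cv2.imwrite("pics/scene7.png",c.im); c=Cam("top"); cv2.imwrite("pics/top7.png",c.im); c=Cam("wrist"); cv2.imwrite("pics/wrist7.png",c.im)
E
```

```text
t 16.25 pos [ 0.4651 -0.2357  0.2598] yang 6.447233007986394 shift [-0.0012 -0.0003  0.0038] turn [-0.0012 -0.0007  0.0026]
```

View pics/scene7.png

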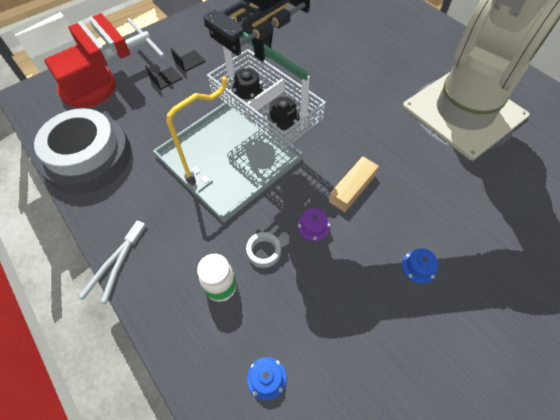

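View pics/top7.png

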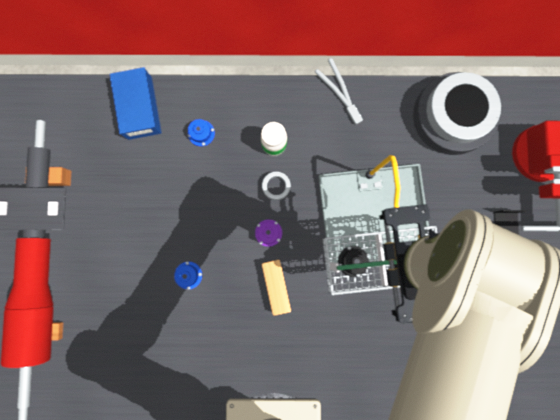

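View pics/wrist7.png

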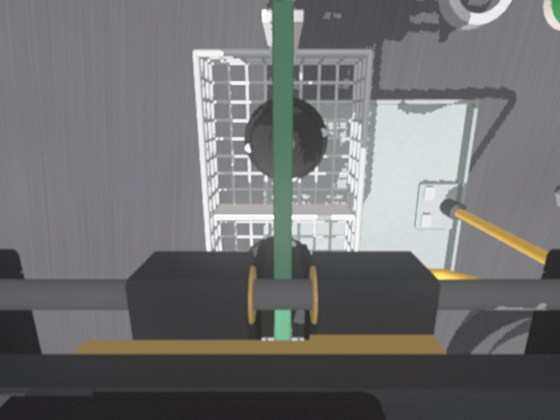

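The scene view shows the basket in front of the hook: tip at (224,82), bar from about (235,50) to (307,77). Both housings are inside. Now move in over the tip.

```bash
python3 - <<'E'
from h import *
goal((.566,-.2275,.2598),6.3)
E
```

```text
t 16.35 pos [ 0.4649 -0.2361  0.2598] yang 6.408487634419492 shift [-0.0027  0.1014 -0.0002] turn [-0.0012 -0.0006  0.0019]
```

Request:
step_arm --increments '[[[-0.003,0.01,0],[0,0,0]],[[-0.003,0.025,0],[0,0,0.002]],[[-0.003,0.045,0],[0,0,0.002]],[[-0.003,0.065,0],[0,0,0.002]],[[-0.003,0.082,0],[0,0,0.002]]]'

```text
time: 16.85
ee_pos: [0.5488, -0.229, 0.2593]
eef_rot: [0.667, 0.745, -0.0, -0.001]
ft_force: [-0.8, -0.5, -6.6]
width: 0.0071
```

Request:
step_arm --increments '[[[0,0.01,0],[0,0,0]],[[0,0.019,0],[0,0,0]],[[0,0.019,0],[0,0,0]],[[0,0.019,0],[0,0,0]],[[0,0.019,0],[0,0,0]]]'

```text
time: 17.35
ee_pos: [0.567, -0.2275, 0.2595]
eef_rot: [0.667, 0.745, -0.0, -0.001]
ft_force: [0.2, -0.1, -6.9]
width: 0.0075
```

```bash
python3 - <<'E'
from h import *
c=avg(14); goal((.566,-.2275,.2598),6.3)
cv2.imwrite("pics/scene8.png",cv2.resize(c.im[30:180,130:330],None,fx=4,fy=4,interpolation=cv2.INTER_CUBIC)); c=Cam("top"); cv2.imwrite("pics/top8.png",cv2.resize(c.im[130:280,310:450],None,fx=4,fy=4,interpolation=cv2.INTER_CUBIC)); c=Cam("wrist"); cv2.imwrite("pics/wrist8.png",c.im)
E
```

```text
t 18.05 w 0.007786479033161308 pos [ 0.5676 -0.2269  0.2592] 
avg F [0.0506 0.0729 7.2178] M [0.037  0.1427 0.0139] sem [0.0941 0.1594 0.141  0.0176 0.0066 0.0079]
t 18.05 pos [ 0.5676 -0.2269  0.2592] yang 6.396493078193723 shift [-0.0004 -0.0017 -0.0006] turn [-0.0011 -0.0007  0.0017]
```

View pics/scene8.png

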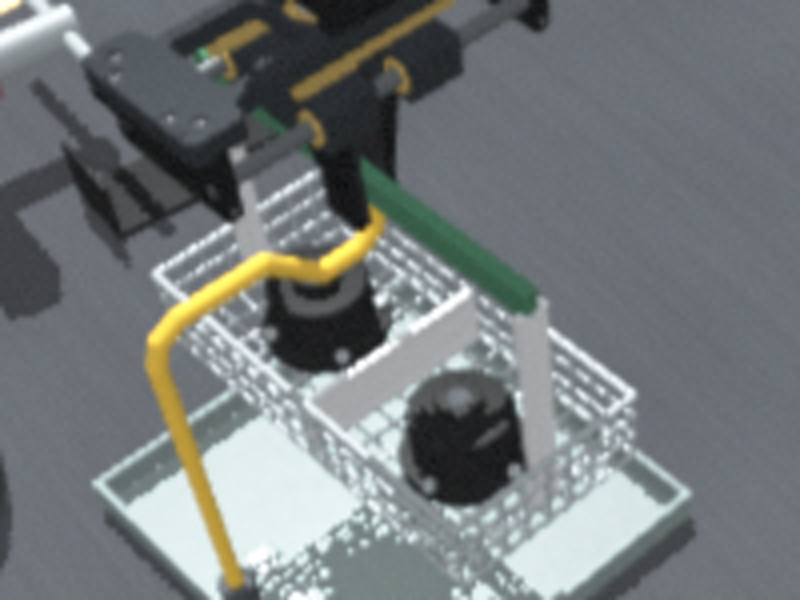

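View pics/wrist8.png

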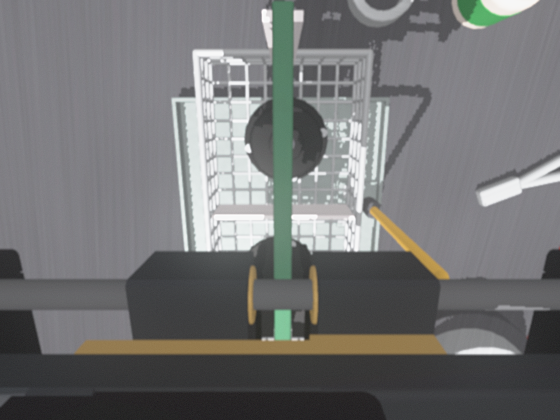

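```bash
python3 - <<'E'
from h import *
S=Cam("scene");T=Cam("top")
m=cv2.inRange(S.hsv,(60,60,20),(95,255,255)); p=np.argwhere(m[30:180,130:330]>0)[:,::-1]+[130,30]; i=p[:,0].argmax(); print("scene",len(p),p[i],p[p[:,0]>258].mean(0))
m=cv2.inRange(T.hsv,(60,60,20),(95,255,255)); q=np.argwhere(m[160:300,310:450]>0)[:,::-1]+[310,160]; print("top",len(q),q[:,0].min(),q[q[:,0]<350].mean(0),q[:,0].max())
cv2.imwrite("pics/topz.png",cv2.resize(T.im[160:280,310:450],None,fx=5,fy=5,interpolation=cv2.INTER_CUBIC))
cv2.imwrite("pics/sz.png",cv2.resize(S.im[30:130,160:290],None,fx=6,fy=6,interpolation=cv2.INTER_CUBIC))
# predicted level bar: mid of bar from gripper
g=np.array([.5676,-.2269]); u=np.array([np.cos(np.radians(96.4)),np.sin(np.radians(96.4))])
for s in (-.0037-.1175,-.0037+.1175):
    for z in (.2703,.2783,.2863):
        X=np.append(g+s*u,z); print(s,z,"scene",S.proj(X),"top",T.proj(X))
E
```

```text
scene 488 [263 102] [260.881  103.8333]
top 263 332 [340.949  211.8878] 391
-0.12119999999999999 0.2703 scene [179.4157  46.0794] top [451.5438 200.8192]
-0.12119999999999999 0.2783 scene [178.4617  42.5353] top [453.3289 200.3256]
-0.12119999999999999 0.2863 scene [177.4902  38.9263] top [455.1515 199.8217]
0.1138 0.2703 scene [262.0049 109.4983] top [330.6957 213.7752]
0.1138 0.2783 scene [261.7735 106.1346] top [331.2288 213.415 ]
0.1138 0.2863 scene [261.5374 102.7009] top [331.7732 213.0473]
```

View pics/sz.png

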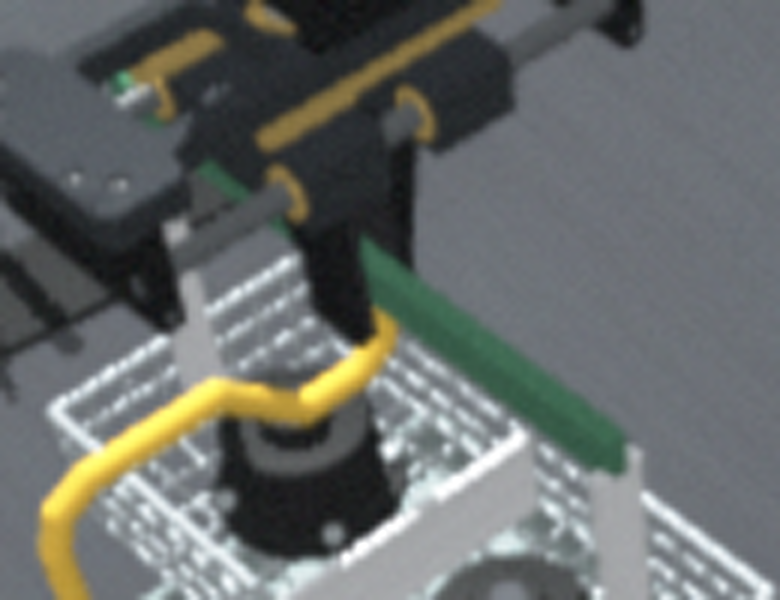

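View pics/topz.png

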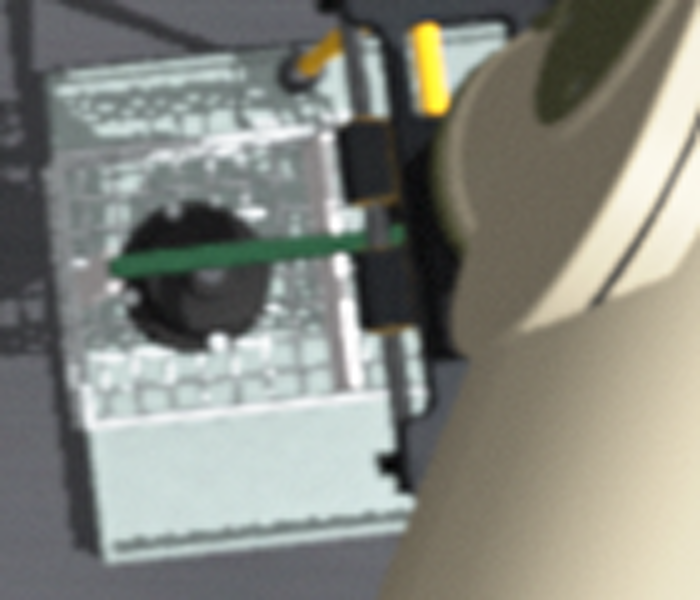

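Bar right end sits at scene (261,104) against a predicted 106, about 5 mm high. Together with the drop in My, this shows the bar has crept about 0.045 rad in the grip, heavy end down. I level it with the wrist while lowering, stopping short of contact.

Request:
step_arm --increments '[[[-0.0005,-0.001,0.005],[0,-0.01,0]],[[-0.0005,-0.001,0.014],[0,-0.025,0]],[[-0.0005,-0.001,0.026],[0,-0.04,0]],[[-0.0005,-0.001,0.036],[0,-0.045,0]],[[-0.0005,-0.001,0.043],[0,-0.045,0]]]'

```text
time: 18.75
ee_pos: [0.5663, -0.2268, 0.2148]
eef_rot: [0.666, 0.746, -0.015, 0.016]
ft_force: [0.5, -0.2, -7.3]
width: 0.007
```

Request:
step_arm --increments '[[[0,0,0],[0,0,0]],[[0,0,0],[0,0,0]],[[0,0,0],[0,0,0]]]'

```text
time: 19.05
ee_pos: [0.5666, -0.227, 0.2153]
eef_rot: [0.666, 0.745, -0.015, 0.016]
ft_force: [0.1, -1.0, -7.1]
width: 0.0071
```

```bash
python3 - <<'E'
from h import *
c=avg(8); goal((.566,-.2275,.204),6.3); ft()
p=lambda X:c.proj(X)
print("end pred",p((.5676-.1138*.1115,-.2269+.1138*.994,.2353)))
m=cv2.inRange(c.hsv,(60,60,20),(95,255,255)); q=np.argwhere(m[30:180,130:330]>0)[:,::-1]+[130,30]; print(q[:,0].max(), q[q[:,0]>q[:,0].max()-5].mean(0))
cv2.imwrite("pics/scene9.png",cv2.resize(c.im[30:180,130:330],None,fx=4,fy=4,interpolation=cv2.INTER_CUBIC))
E
```

```text
t 19.45 w 0.007536735524058741 pos [ 0.5664 -0.2268  0.2149] 
avg F [-0.0007 -0.0528  7.4439] M [0.0216 0.3302 0.0009] sem [0.1527 0.2928 0.2019 0.0088 0.0131 0.0098]
t 19.45 pos [ 0.5664 -0.2268  0.2149] yang 6.442151470633174 shift [-0.0002 -0.0004  0.0109] turn [-0.0021  0.0438  0.0025]
t 19.45 w 0.0075 pos [ 0.5664 -0.2268  0.2149] F [ 0.7269  0.3639 -7.5435] M [0.3411 0.0917 0.0033] toolF [0.6104 0.7794 7.5223] toolM [ 0.0526  0.3493 -0.0063]
end pred [262.9743 123.4513]
268 [264.7333 119.1333]
```

View pics/scene9.png

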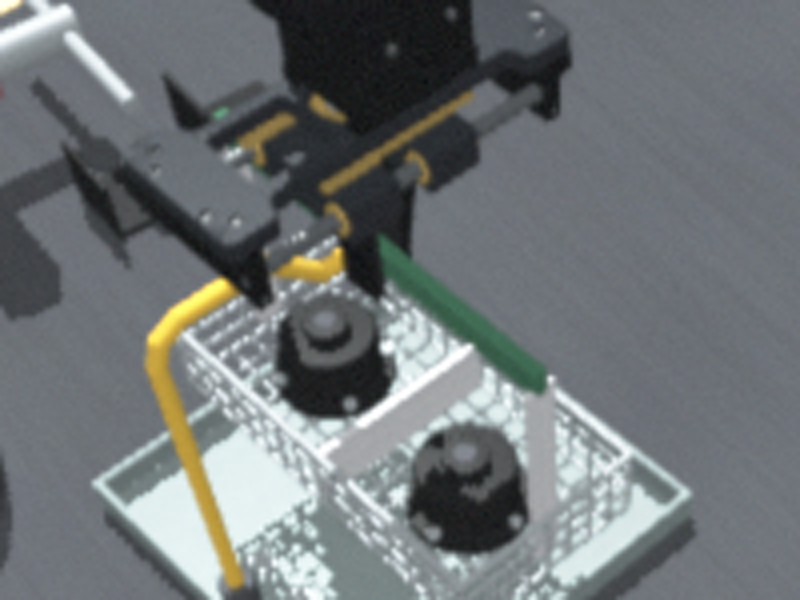

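That moment jump has another cause: the gripper's own weight offset in the tare changes with yaw and tilt. Allowing for it, the creep is only about 0.015 rad, so I over-corrected. The bar-end corner in the view (+2 px now, −1 px before) agrees. I tilt back by 0.03.

Request:
step_arm --increments '[[[0,0,0],[0,0.01,0]],[[0,0,0.0],[0,0.02,0]],[[0,0,0.0],[0,0.03,0]],[[0,0,0.0],[0,0.03,0]],[[0,0,0.0],[0,0.03,0]]]'

```text
time: 19.95
ee_pos: [0.5663, -0.2271, 0.2149]
eef_rot: [0.666, 0.746, -0.006, 0.004]
ft_force: [0.0, -0.3, -7.4]
width: 0.0073
```

```bash
python3 - <<'E'
from h import *
c=avg(10); goal((.566,-.2275,.204),6.3)
s=r.read_state(); e=s["ee_pos"]
# top edge / bottom corners of +x end of the bar: predicted vs seen
u=np.array([np.cos(np.radians(96.4)),np.sin(np.radians(96.4))]); n=np.array([u[1],-u[0]])
for tilt in (-.03,0,.03):
    pts=[c.proj(np.append(e[:2]+u*.1138+n*a,e[2]+.0191+b+.1138*tilt)) for a,b in ((-.004,.008),(.004,.008),(.004,-.008))]
    print(tilt,np.array(pts)) 
im=cv2.resize(c.im[90:150,215:295],None,fx=9,fy=9,interpolation=cv2.INTER_CUBIC)
cv2.imwrite("pics/scene10.png",im)
T=Cam("top"); cv2.imwrite("pics/top10.png",cv2.resize(T.im[130:280,310:450],None,fx=4,fy=4,interpolation=cv2.INTER_CUBIC))
E
```

```text
t 20.45 w 0.007165232424690769 pos [ 0.5664 -0.2267  0.215 ] 
avg F [ 0.142  -0.1344  7.5596] M [ 0.0294  0.2143 -0.0068] sem [0.1437 0.0786 0.1304 0.0067 0.0132 0.0085]
t 20.45 pos [ 0.5664 -0.2267  0.215 ] yang 6.449028484871739 shift [-0.0006 -0.0004  0.011 ] turn [-0.0021  0.0138  0.0026]
-0.03 [[265.1323 120.712 ]
 [261.8517 123.0982]
 [262.2871 129.1245]]
0 [[265.0513 119.3908]
 [261.7566 121.7816]
 [262.1956 127.8582]]
0.03 [[264.9696 118.0585]
 [261.6607 120.4539]
 [262.1033 126.5814]]
```

View pics/scene10.png

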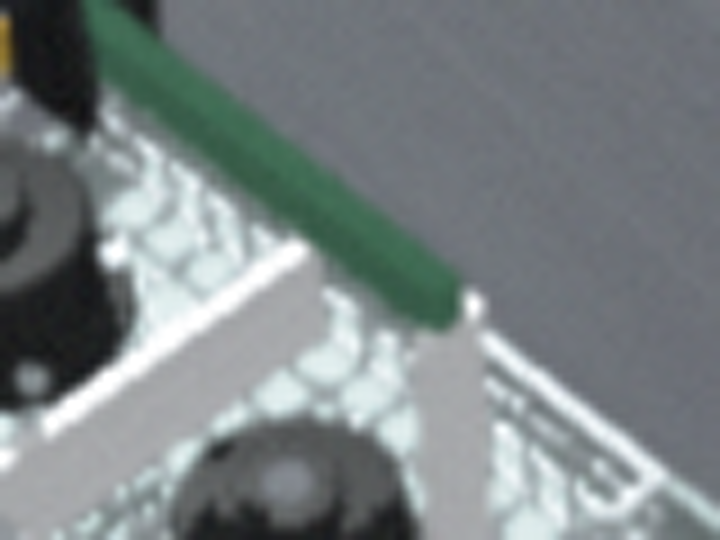

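Request:
step_arm --increments '[[[0,0,0.003],[0,0,0]],[[0,0,0.006],[0,0,0]],[[0,0,0.009],[0,0,0]],[[0,0,0.011],[0,0,0]],[[0,0,0.011],[0,0,0]]]'

```text
time: 21.0
ee_pos: [0.5662, -0.2268, 0.2035]
eef_rot: [0.666, 0.746, -0.006, 0.004]
ft_force: [-0.0, -0.6, -7.1]
width: 0.0076
```

```bash
python3 - <<'E'
from h import *
c=avg(8); goal((.566,-.2275,.2),6.3)
E
```

```text
t 21.4 w 0.0076401898002887185 pos [ 0.5664 -0.2269  0.204 ] 
avg F [0.1713 0.0124 7.3297] M [0.0352 0.197  0.0003] sem [0.1777 0.162  0.1652 0.013  0.0154 0.0076]
t 21.4 pos [ 0.5664 -0.2269  0.204 ] yang 6.442583948197906 shift [-0.0004 -0.0005  0.004 ] turn [-0.0019  0.0139  0.0025]
```

Not yet in contact. I creep down from here.

Request:
step_arm --increments '[[[0,0,0.0005],[0,0,0]],[[0,0,0.001],[0,0,0]],[[0,0,0.0015],[0,0,0]],[[0,0,0.002],[0,0,0]],[[0,0,0.002],[0,0,0]]]'

```text
time: 21.9
ee_pos: [0.5664, -0.2269, 0.2019]
eef_rot: [0.666, 0.746, -0.005, 0.004]
ft_force: [-0.5, 0.2, -8.1]
width: 0.0074
```

Request:
step_arm --increments '[[[0,0,0.0004],[0,0,0]],[[0,0,0.0008],[0,0,0]],[[0,0,0.0012],[0,0,0]],[[0,0,0.0012],[0,0,0]]]'

```text
time: 22.3
ee_pos: [0.5663, -0.227, 0.2006]
eef_rot: [0.666, 0.746, -0.005, 0.004]
ft_force: [-0.9, 0.2, -8.0]
width: 0.0073
```

```bash
python3 - <<'E'
from h import *
c=avg(4)
E
```

```text
t 22.5 w 0.007211190701742884 pos [ 0.5664 -0.2269  0.2007] 
avg F [-0.0681  0.097   8.1349] M [0.0391 0.2128 0.0495] sem [0.3274 0.1116 0.1236 0.0083 0.0115 0.0122]
```

Request:
step_arm --increments '[[[0,0,0.0004],[0,0,0]],[[0,0,0.0008],[0,0,0]],[[0,0,0.001],[0,0,0]],[[0,0,0.001],[0,0,0]]]'

```text
time: 22.9
ee_pos: [0.5664, -0.227, 0.1998]
eef_rot: [0.666, 0.746, -0.005, 0.004]
ft_force: [0.2, 1.1, -7.3]
width: 0.0073
```

```bash
python3 - <<'E'
from h import *
c=avg(4)
E
```

```text
t 23.1 w 0.007341617388511719 pos [ 0.5664 -0.227   0.1998] 
avg F [ 0.1783 -0.0791  6.6746] M [0.0485 0.2332 0.0109] sem [0.3032 0.212  0.139  0.0125 0.0033 0.0064]
```

Request:
step_arm --increments '[[[0,0,0.0004],[0,0,0]],[[0,0,0.0008],[0,0,0]],[[0,0,0.001],[0,0,0]],[[0,0,0.001],[0,0,0]]]'

```text
time: 23.5
ee_pos: [0.5665, -0.227, 0.1992]
eef_rot: [0.666, 0.746, -0.005, 0.005]
ft_force: [-2.1, 1.8, -0.5]
width: 0.0075
```

```bash
python3 - <<'E'
from h import *
c=avg(4)
E
```

```text
t 23.7 w 0.007090929227714646 pos [ 0.5665 -0.2269  0.1991] 
avg F [ 2.3566 -2.148  -0.6095] M [0.4609 0.492  0.0659] sem [0.1082 0.0273 0.1787 0.0117 0.0098 0.0149]
```

The hook now carries about 8 N with the fingers still gripping, but there is about 3 N of side load. I relieve that before opening.

Request:
step_arm --increments '[[[0.0002,-0.0002,0],[0,0,0]],[[0.0002,-0.0002,0],[0,0,0]],[[0.0002,-0.0002,0],[0,0,0]]]'

```text
time: 24.0
ee_pos: [0.5665, -0.2269, 0.1992]
eef_rot: [0.666, 0.746, -0.005, 0.005]
ft_force: [-0.3, 1.7, -0.4]
width: 0.0073
```

```bash
python3 - <<'E'
from h import *
c=avg(8)
cv2.imwrite("pics/scene11.png",cv2.resize(c.im[50:200,130:330],None,fx=4,fy=4,interpolation=cv2.INTER_CUBIC))
T=Cam("top"); cv2.imwrite("pics/top11.png",cv2.resize(T.im[130:280,310:450],None,fx=4,fy=4,interpolation=cv2.INTER_CUBIC))
np.save("s11.npy",c.im)
E
```

```text
t 24.4 w 0.007510315758170421 pos [ 0.5664 -0.2269  0.1992] 
avg F [ 0.3989 -0.4037  0.4587] M [0.1549 0.0973 0.0033] sem [0.17   0.18   0.1016 0.0137 0.0141 0.009 ]
```

View pics/scene11.png

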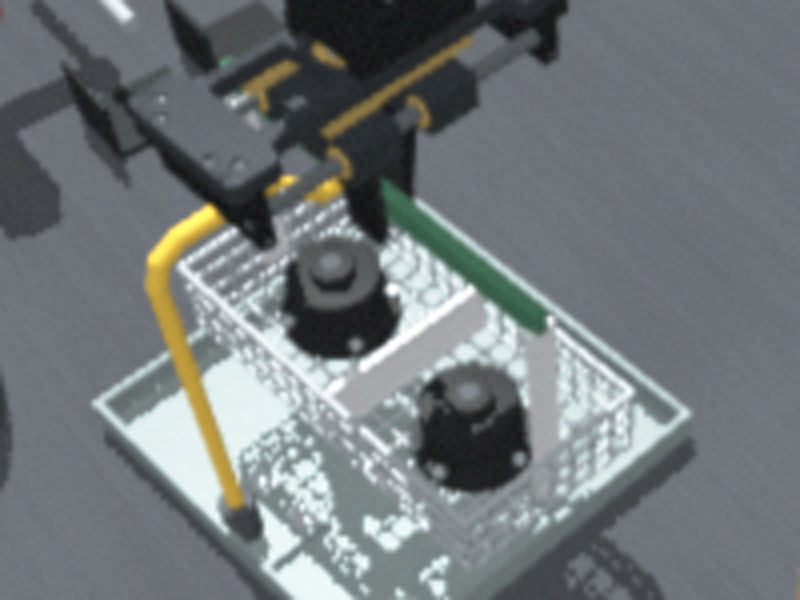

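View pics/top11.png

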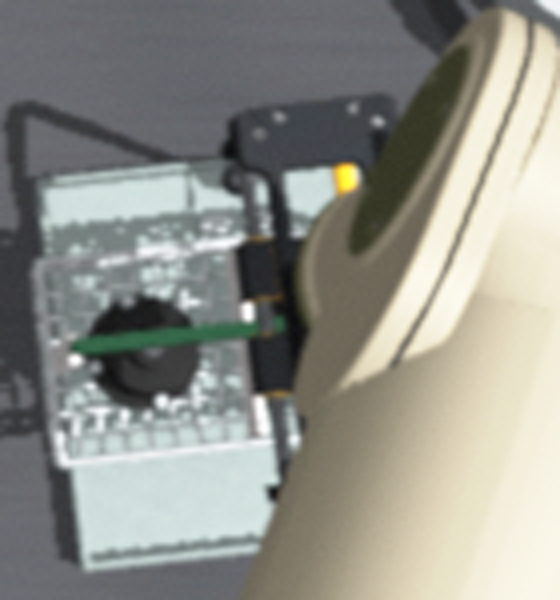

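Request:
step_arm --increments '[[[0.0001,-0.0001,0],[0,0,0]],[[0.0001,-0.0001,0],[0,0,0]],[[0.0001,-0.0001,0],[0,0,0]]]' --grip_force 15

```text
time: 24.75
ee_pos: [0.5665, -0.2269, 0.1993]
eef_rot: [0.666, 0.746, -0.005, 0.005]
ft_force: [1.2, -0.8, -1.1]
width: 0.0076
```

```bash
python3 - <<'E'
from h import *
c=avg(12)
np.save("s12.npy",c.im)
E
```

```text
t 25.35 w 0.007684859010766783 pos [ 0.5664 -0.2269  0.1993] 
avg F [-1.0996  1.467   1.1076] M [-0.3261 -0.2382 -0.0449] sem [0.1261 0.1165 0.1893 0.0174 0.0124 0.0094]
```

Request:
step_arm --increments '[[[0,0,0],[0,0,0]],[[0,0,0],[0,0,0]],[[0,0,0],[0,0,0]]]' --grip_force 6

```text
time: 25.65
ee_pos: [0.5664, -0.2269, 0.1993]
eef_rot: [0.666, 0.746, -0.005, 0.005]
ft_force: [2.4, -0.5, -1.3]
width: 0.008
```

```bash
cat >> h.py <<'E'
def shiftpx(a,b):
    # displacement of the basket's right strap/end patch and left basket patch between two scene pictures
    o=[]
    for (x0,y0,x1,y1) in ((248,115,275,170),(225,135,268,178),(190,105,232,140)):
        f=lambda i:cv2.cvtColor(i,cv2.COLOR_BGR2GRAY)[y0:y1,x0:x1].astype(np.float32)
        d,_=cv2.phaseCorrelate(f(a),f(b),cv2.createHanningWindow((x1-x0,y1-y0),cv2.CV_32F)); o.append(np.round(d,2))
    print("px shift strap,light housing,heavy housing",o)
E
python3 - <<'E'
from h import *
c=avg(12)
np.save("s13.npy",c.im)
a=np.load("s11.npy");shiftpx(a,np.load("s12.npy"));shiftpx(a,c.im)
E
```

```text
t 26.25 w 0.008163638733610876 pos [ 0.5664 -0.2269  0.1993] 
avg F [-1.1358  1.4466  0.2496] M [-0.3175 -0.2716 -0.0509] sem [0.1431 0.0987 0.1669 0.0072 0.0086 0.0066]
px shift strap,light housing,heavy housing [array([ 0.53, -0.21]), array([0.48, 0.55]), array([0.43, 0.15])]
px shift strap,light housing,heavy housing [array([0.82, 0.08]), array([0.43, 0.64]), array([0.34, 0.19])]
```

Request:
step_arm --increments '[[[0,0,0],[0,0,0]],[[0,0,0],[0,0,0]],[[0,0,0],[0,0,0]]]' --grip_force 3

```text
time: 26.55
ee_pos: [0.5664, -0.2269, 0.1993]
eef_rot: [0.666, 0.746, -0.005, 0.005]
ft_force: [1.2, -0.4, 0.1]
width: 0.0082
```

```bash
python3 - <<'E'
from h import *
c=avg(12)
np.save("s14.npy",c.im)
a=np.load("s11.npy");shiftpx(a,c.im);shiftpx(np.load("s13.npy"),c.im)
E
```

```text
t 27.15 w 0.007880657299322715 pos [ 0.5664 -0.2269  0.1993] 
avg F [-0.8769  1.0568 -0.3874] M [-0.2129 -0.2446 -0.0437] sem [0.1658 0.113  0.1206 0.0079 0.011  0.0088]
px shift strap,light housing,heavy housing [array([0.63, 0.12]), array([0.36, 0.58]), array([0.3 , 0.35])]
px shift strap,light housing,heavy housing [array([0.41, 0.12]), array([0.48, 0.47]), array([0.44, 0.13])]
```

The basket barely moves as the grip softens to 3 N, so it is near balance. I open slightly, keeping the bar caged.

Request:
step_arm --increments '[[[0,0,0],[0,0,0]],[[0,0,0],[0,0,0]],[[0,0,0],[0,0,0]],[[0,0,0],[0,0,0]]]' --hand 0.72

```text
time: 27.55
ee_pos: [0.5663, -0.2268, 0.1992]
eef_rot: [0.666, 0.746, -0.005, 0.005]
ft_force: [-0.4, -0.3, 0.7]
width: 0.0119
```

```bash
python3 - <<'E'
from h import *
c=Cam("scene"); cv2.imwrite("pics/scene15a.png",c.im)
a=np.load("s14.npy");shiftpx(a,c.im)
c=avg(8); shiftpx(a,c.im)
cv2.imwrite("pics/scene15.png",cv2.resize(c.im[50:200,130:330],None,fx=4,fy=4,interpolation=cv2.INTER_CUBIC))
np.save("s15.npy",c.im)
c=Cam("wrist");cv2.imwrite("pics/wrist15.png",c.im)
E
```

```text
px shift strap,light housing,heavy housing [array([1.11, 0.53]), array([0.67, 1.24]), array([0.98, 0.99])]
t 28.0 w 0.0119913860017513 pos [ 0.5664 -0.2269  0.1993] 
avg F [0.099  0.1879 0.1581] M [ 0.0489 -0.0523 -0.0104] sem [0.1189 0.1403 0.1851 0.0104 0.0086 0.0076]
px shift strap,light housing,heavy housing [array([ 0.51, -0.2 ]), array([0.55, 0.58]), array([0.69, 0.66])]
```

View pics/scene15.png

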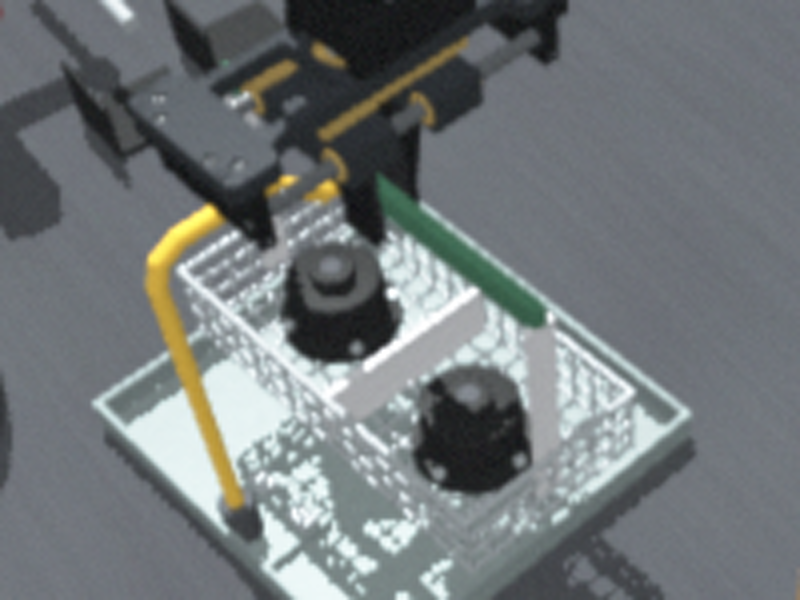

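View pics/wrist15.png

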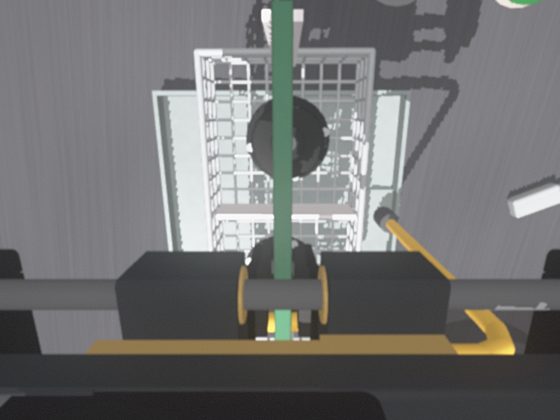

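It hangs free: tool force is about 0 and the wire basket moved under 1 px. Open wider and rise straight up.

Request:
step_arm --increments '[[[0,0,0],[0,0,0]],[[0,0,0],[0,0,0]],[[0,0,0],[0,0,0]]]' --hand 0.4

```text
time: 28.35
ee_pos: [0.5664, -0.2269, 0.1993]
eef_rot: [0.666, 0.746, -0.005, 0.005]
ft_force: [-0.9, 0.5, -0.6]
width: 0.0243
```

Request:
step_arm --increments '[[[0,0,-0.008],[0,0,0]],[[0,0,-0.02],[0,0,0]],[[0,0,-0.035],[0,0,0]],[[0,0,-0.055],[0,0,0]],[[0,0,-0.08],[0,0,0]]]'

```text
time: 28.85
ee_pos: [0.5662, -0.2257, 0.281]
eef_rot: [0.666, 0.746, -0.005, 0.005]
ft_force: [0.3, 0.3, 0.1]
width: 0.0261
```

Request:
step_arm --increments '[[[0,0,-0.04],[0,0,0]],[[0,0,-0.08],[0,0,0]],[[0,0,-0.12],[0,0,0]],[[0,0,-0.15],[0,0,0]],[[0,0,-0.15],[0,0,0]]]'

```text
time: 29.35
ee_pos: [0.5665, -0.2242, 0.4368]
eef_rot: [0.666, 0.746, -0.004, 0.009]
ft_force: [-0.6, -1.3, 0.4]
width: 0.026
```

Request:
step_arm --increments '[[[0,-0.04,0],[0,0,0]],[[0,-0.08,0],[0,0,0]],[[0,-0.12,0],[0,0,0]],[[0,-0.14,0],[0,0,0]],[[0,-0.14,0],[0,0,0]]]'

```text
time: 29.85
ee_pos: [0.4248, -0.2414, 0.4378]
eef_rot: [0.667, 0.745, -0.002, 0.009]
ft_force: [0.3, -0.2, 0.5]
width: 0.0261
```

```bash
python3 - <<'E'
from h import *
c=Cam("scene");T=Cam("top");ft()
cv2.imwrite("pics/scene16.png",cv2.resize(c.im[30:180,130:330],None,fx=4,fy=4,interpolation=cv2.INTER_CUBIC))
cv2.imwrite("pics/top16.png",T.im)
E
```

```text
t 29.95 w 0.0261 pos [ 0.4274 -0.2398  0.4367] F [-0.157   0.2561 -0.77  ] M [-0.0234  0.0312 -0.0023] toolF [ 0.2852 -0.1333  0.7642] toolM [ 0.0336 -0.0198  0.0016]
```

View pics/scene16.png

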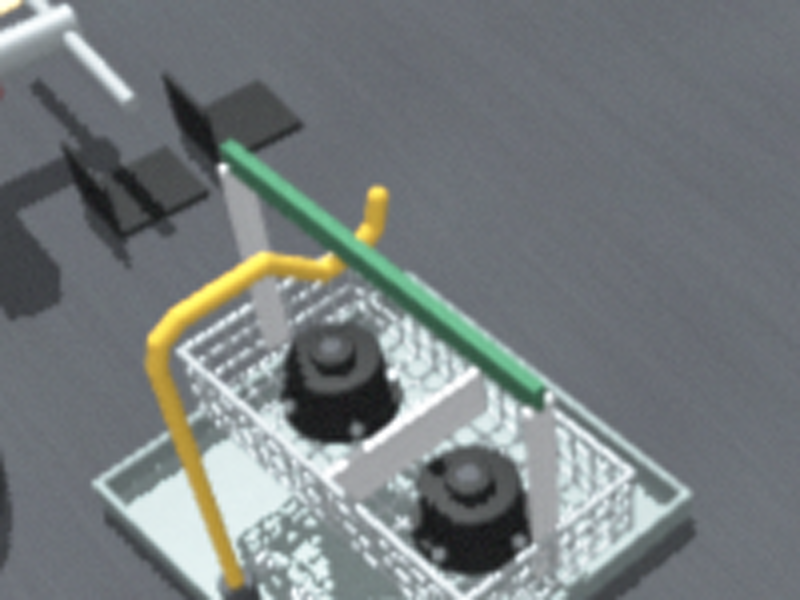

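View pics/top16.png

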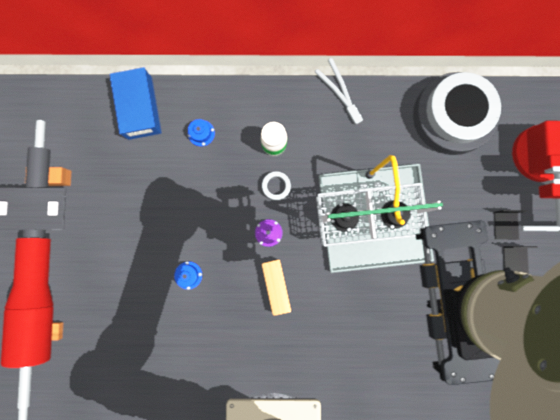

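It hangs alone on the hook: bar from scene (186,66) to (265,129), both housings inside. Now I measure tilt and stillness.

```bash
python3 - <<'E'
from h import *
S=Cam("scene");T=Cam("top")
def ends(c,box):
    x0,y0,x1,y1=box; m=cv2.inRange(c.hsv,(60,70,30),(92,255,255))[y0:y1,x0:x1]
    k,l,st,_=cv2.connectedComponentsWithStats(m); i=1+st[1:,4].argmax()
    p=(np.argwhere(m>0)[:,::-1]+[x0,y0]).astype(np.float32)
    b=cv2.boxPoints(cv2.minAreaRect(p)); d=[np.linalg.norm(b[0]-b[1]),np.linalg.norm(b[1]-b[2])]
    e=((b[0]+b[1])/2,(b[2]+b[3])/2) if d[0]<d[1] else ((b[1]+b[2])/2,(b[3]+b[0])/2)
    return sorted(e,key=lambda q:q[0])
s=ends(S,(170,50,290,150)); t=ends(T,(320,190,450,230)); print(s,t)
a=tri(S,s[0],T,t[1]); b=tri(S,s[1],T,t[0]); print(a,b,(a+b)/2,np.linalg.norm(a-b),"tilt",(b[2]-a[2])/.235)
im0=S.im; shiftpx_prev=None
for i in range(6):
    c=Cam("scene"); 
s2=ends(c,(170,50,290,150)); print(s2)
E
```

```text
[array([185.0283,  65.9646], dtype=float32), array([265.1413, 129.8228], dtype=float32)] [array([327.9253, 216.3125], dtype=float32), array([442.0981, 203.9024], dtype=float32)]
[ 0.5803 -0.3487  0.2214] [ 0.5531 -0.1137  0.2173] [ 0.5667 -0.2312  0.2194] 0.23651668982453758 tilt -0.017039447328656875
[array([184.936 ,  66.0811], dtype=float32), array([264.7295, 129.0759], dtype=float32)]
```

```bash
python3 - <<'E'
from h import *
T=Cam("top");S=Cam("scene")
mid=np.array([.5667,-.2312,.2194]); u=np.array([-.1153,.9933,0]); n=np.array([.9933,.1153,0])
for c,nm,box in ((T,"top",(315,155,455,275)),(S,"scene",(160,50,300,190))):
    x0,y0,x1,y1=box;k=5 if nm=="top" else 4
    im=cv2.resize(c.im[y0:y1,x0:x1],None,fx=k,fy=k,interpolation=cv2.INTER_CUBIC)
    q=[((c.proj(mid+u*a*.12+n*b*.06-[0,0,.1])-[x0,y0]+.5)*k).astype(int) for a,b in ((1,1),(1,-1),(-1,-1),(-1,1))]
    cv2.polylines(im,[np.array(q)],True,(0,0,255),1); cv2.imwrite(f"pics/{nm}17.png",im)
E
```

```text
(no output)
```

View pics/top17.png

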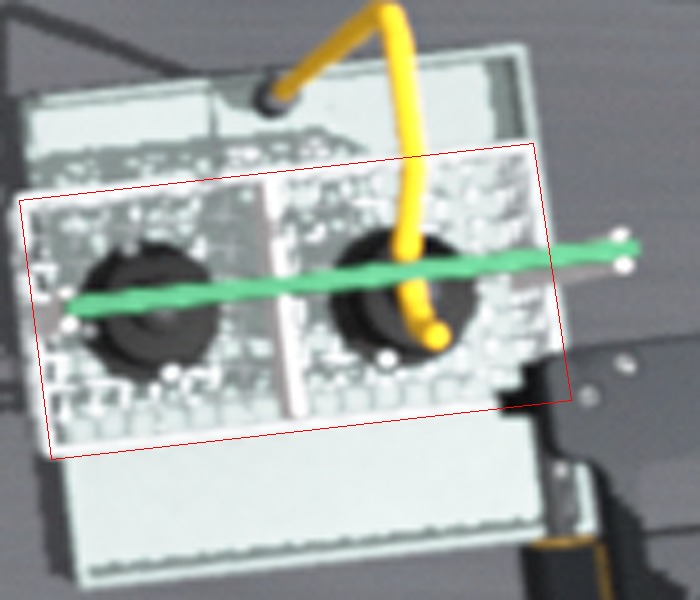

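View pics/scene17.png

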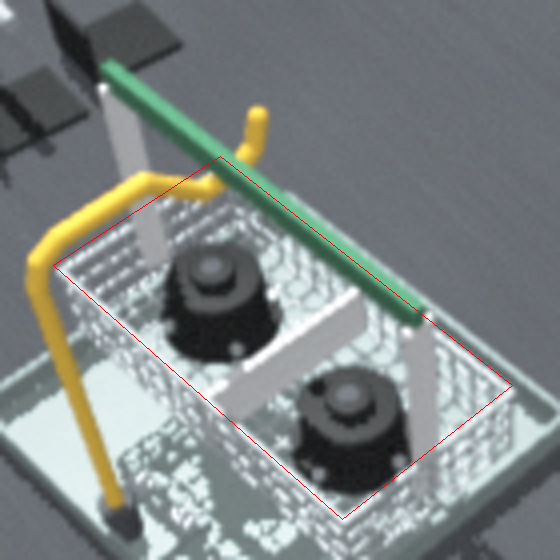

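The drawn outline of a level basket rim matches in both views to about 1 px. It hangs level and still, and the bystanders are where they were. I hand it in.

```bash
python3 - <<'E'
from bench import r
print(r.close_job(), r.read_state()["time"])
E
```

```text
the job is handed in; nothing more can be done
the job is handed in; nothing more can be done
```

The basket hangs by its green bar in the yellow hook, level and let go, and I handed the job in at about 30–32 s of the 72 s. The hand-in gives no verdict.

**What I did:** I lifted the basket at mid-bar and felt for the balance with the wrist moment. It came out about 28–29 mm from the middle, towards the end that was nearest the ring. I regripped about 32 mm beside that point and carried the basket round to the hook's open side. I eased it down until the hook carried about 8 N, took off the side load, softened the grip in steps from 60 to 3 N, and opened.

**Last checks:**
- **Level:** the bar's tilt measured about 0.017 rad along its length, against a limit of 0.08. A level rim outline drawn in both views matched to about 1 px.
- **Height in the seat:** the bar sits at z = 0.219 m, as expected when resting in the hook.
- **Stillness:** the bar ends moved less than 1 px over 0.3 s.
- **Housings and bystanders:** both housings are in the basket, and by eye the ring, block and jar had not moved.

**What disagreed:**
- **Wrist moment:** its zero shifted with the gripper's yaw and tilt, so I once over-tilted the bar by about 0.03 rad and turned it back.
- **Hook-to-balance distance:** force estimates during the unloading scattered by several millimetres. I relied on the basket barely moving as the grip softened and on the final camera check instead.

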